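# Make up the bottling tray and the dumpling tray beside the hob

### The job

Make up the two bamboo trays from the things on the counter: the two-compartment tray is for bottling chilli oil and gets the tall glass jar and the funnel, the three-compartment tray is for the dumplings and gets the sauce bottle, the pepper mill and the small white dipping bowl. Stand each thing upright and flat in a compartment of its own, with the funnel (kept mouth down) and the dipping bowl in the large compartments of their trays. Set things down rather than dropping them, knock nothing over, and leave the squat jar and the garlic where they are.

Things in the scene. Friction and masses are not known exactly. Their poses are not given: they have to be found in the camera images.
- jar_centre (a point): Tall glass jar with a steel screw lid, a cylinder 56 mm across and 88 mm tall (the lid is the top 14 mm, 52 mm across). The taller and slimmer of the two jars. About 220 g. Stands upright; this point is on its axis, half-way up; z is up.
- funnel_centre (a point): Purple plastic funnel standing on its wide mouth with the spout pointing straight up: mouth 80 mm across, its cone narrows to the spout at 50 mm height; the spout is a plain tube 17 mm across from 52 mm to the top at 96 mm, where it can be gripped (25 mm above this point is a good height). About 50 g. It stays mouth down. Stands upright; this point is on its axis, half-way up; z is up.
- sauce_bottle_centre (a point): Small dark-brown soy sauce bottle with a paper band and a black pourer cap: body 48 mm across up to 60 mm height, then a shoulder to the 27 mm cap; 98 mm tall in all. About 200 g. Stands upright; this point is on its axis, half-way up; z is up.
- pepper_mill_centre (a point): Turned wooden pepper mill, 100 mm tall: foot 48 mm across, waist 32 mm across at half height (this point), head 42 mm across, small steel nut on top. About 140 g. Stands upright; this point is on its axis, half-way up; z is up.
- dip_bowl_centre (a point): Small white ceramic dipping bowl without handle, open at the top: foot 54 mm, rim 62 mm across, 60 mm tall, wall 4 mm. About 140 g. Stands upright; this point is on its axis, half-way up; z is up.
- short_tray: Bamboo tray with TWO compartments in a row, it does not slide on the counter: 194 x 112 mm outside, rim 22 mm and dividers 19 mm above the counter, floor 6 mm thick, walls 6 mm. Origin: centre of its underside. Its x axis runs along its length. Large compartment 100 x 100 mm, its centre at x = -41 mm; smaller compartment 76 (along x) x 100 mm, its centre at x = +53 mm; both at y = 0.
- long_tray: Bamboo tray with THREE compartments in a row, it does not slide on the counter: 248 x 96 mm outside, rim 22 mm and dividers 19 mm above the counter, floor 6 mm thick, walls 6 mm. Origin: centre of its underside. Its x axis runs along its length. Large compartment 84 x 84 mm, its centre at x = -76 mm; two small compartments 70 (along x) x 84 mm, their centres at x = +7 mm and x = +83 mm; all at y = 0.
- squat_jar_centre (a point): Squat glass jar with a steel screw lid, 68 mm across and 50 mm tall: not wanted, to be left where it is. Stands upright; this point is on its axis, half-way up; z is up.
- garlic_centre (a point): Head of garlic, 49 mm across and 46 mm tall: not wanted, to be left where it is. Stands upright; this point is on its axis, half-way up; z is up.
Things that resemble listed ones, but are neither listed nor needed, are in the scene too. What is shaped like the part that bears funnel_centre but turquoise is not meant.

How it is judged:
By the outcome, as a careful person would: the job done as asked, in the order asked, and still so for the second after the job is handed in, with the robot touching nothing.
It also fails if it takes over 112 s, if anything falls off the work surface, if the arm or the gripper's body presses on something with over 40 N, if the wrist force passes 120 N, or if a joint passes its speed limit or range.

### The arm

A 6-joint arm with a two-finger parallel gripper is mounted at the origin on the work surface. World frame = base frame: x ahead of the robot, y to its left, z up, the work surface at z = 0. Lengths are in mm, angles in rad, forces in N, time in s.
With the tool pointing down it reaches from about 325 to 900 mm from the base axis. Payload 3.5 kg.
Tool frame: the origin (TCP) lies on the centre line of the jaws, within the pads' length; the fingertips stand 11 mm ahead of it and the grasp point (between the pads) lies 8 mm behind it; x points along the fingers, y is the direction in which the jaws open and shut, and the axes are right-handed (so a half turn about x gives the same grasp; the last joint's range is limited). The gripper opens to 85 mm and grips with 20 to 120 N. Pads are 22 mm wide; open, the fingers measure 114 mm over their backs; the gripper's body (76 mm by 85 mm) begins 54 mm behind the grasp point. The pads swing forward as they close: fully open they stand 13 mm farther back than shut.
Start: joints at [-1.447, 0.276, -0.026, 1.268, 0, 1.467], TCP at [140.526, -608.995, 242.313] pointing down, gripper open.
Joint ranges: [-3.12, 3.12], [-0.85, 1.88], [-1.08, 1.24], [-1.95, 2.15], [-1.57, 1.53], [-3.14, 3.14]. Speed limits (rad/s): [2.57, 2.57, 3.14, 3.14, 3.14, 3.14].

### API

Orientations are given as a unit quaternion [w, x, y, z].
In Python, from bench import observe, read_camera, camera_info, finish_job gives the robot as it stands. The module is installed in compiled form; this text tells all that it offers.
- The arm moves only by the shell command python3 -m pendant 'ROWS' [FORCE]. ROWS is JSON, a list of rows, each an object with "jaw": the opening in per cent of the stroke, from 0 (shut) to 100 (fully open); "travel": the shift along the tool's x, y, z in cm, a list of three; "delta_rot": the turn, a rotation vector about the tool's x, y, z in rad, a list of three. In form: [{"jaw": jaw, "travel": [tx, ty, tz], "delta_rot": [rx, ry, rz]}, ...]. A call has 1 to 10 rows; each row shifts and turns the commanded pose from where the row before left it, along the tool's axes as they then stand; what a row does not reach is not made up. A row lasts 1/12 s, in which the tool goes at most 41.7 mm and 7.16 degrees, less where a joint would pass 70% of its speed; a pose out of reach is approached as far as the arm can. A call with a gripper value outside its range is refused whole. The fingers move at their own pace and stop on an object; FORCE is the grip in N (left out, the last holds). Time passes only in rows, so rows that do not move let the fingers close. It gives the time, the measured TCP pose, the force and the opening at its end, in the units of the state.
- observe(): the state, without advancing time (a new reading comes with each control period).
- read_camera(name): name is "scene" or "top" or "wrist"; returns (picture, depth): 420x560x3 uint8, blue, green, red; 420x560 float32, mm along the optical axis (not along the pixel's ray), 0 where there is no reading.
- camera_info(name): a dict with "mtx" (3x3 intrinsics, pixels), "R" (3x3) and "t" (3): a world point X has camera coordinates R X + t. Camera axes: x right, y down, z forward; pixel columns grow to the right and rows downward; lengths in mm; the calibration is good to about 2 mm. A picture is of the moment at which its call begins: read the wrist's pose just before it. camera_info takes no time and is no camera call; for the wrist camera it gives the pose at the moment of the call.
- finish_job(): hands the job in, once; it reports no verdict.
The state is a dict: "time": time; "qpos": joint angles; "joint_velocities": joint speeds; "joint_torque": joint torques, N m; "ee_pos": TCP position; "tcp_rot": TCP orientation; "wrist_force": force on the tool from outside, world axes, zero at the start; "wrist_torque": the same for the moment, N m; "gripper_width": finger opening in mm.
Only numpy, scipy, OpenCV 4.12 (cv2) and the standard library are available. Lean on these libraries where they do the work, as an engineer would, in place of code of your own. Each camera call takes 0.05 s, during which the arm holds its last target.

## Working session

There is one attempt and no reset: what is moved stays moved. The work goes in short steps, Python scripts to look and compute and a shell command to move; the robot and the scene stay as the last step left them, time stands still between calls to the robot, and variables do not carry over. Pictures are saved under pics/ and viewed, and the job is handed in when it is done.

```bash
mkdir -p pics; ls
python3 - <<'E'
from bench import *
import cv2,numpy as np
s=observe(); print(s)
for n in ["scene","top","wrist"]:
    i=camera_info(n); print(n,{k:np.round(np.array(v),3).tolist() for k,v in i.items()})
    p,d=read_camera(n); cv2.imwrite(f"pics/{n}0.png",p); np.save(f"{n}0.npy",d)
E
```

```text
pics
{'time': 0.0, 'qpos': array([-1.44739060e+00,  2.77119644e-01, -2.78973369e-02,  1.26797780e+00,
        1.32835285e-05,  1.46739794e+00]), 'joint_velocities': array([ 1.96284500e-05, -6.11731165e-04,  7.33815482e-04,  7.48464467e-04,
        3.56380375e-04, -9.43456995e-04]), 'joint_torque': array([ 1.82679869e-04, -4.45510161e+01,  2.95200849e+01,  1.66224892e-02,
       -2.22621807e-04, -1.17106085e-07]), 'ee_pos': array([ 140.44224723, -608.24453234,  241.16019657]), 'tcp_rot': array([-0.07923827, -0.70256144, -0.08079283,  0.7025676 ]), 'wrist_force': array([-0.36103401,  0.89860092,  0.28139208]), 'wrist_torque': array([ 0.02596302,  0.03635533, -0.00220878]), 'gripper_width': 85.08407827281704}
scene {'mtx': [[463.654, 0.0, 276.259], [0.0, 463.654, 206.764], [0.0, 0.0, 1.0]], 'R': [[0.506, 0.863, -0.001], [0.687, -0.404, -0.604], [-0.522, 0.305, -0.797]], 't': [-253.857, -306.912, 1378.536]}
top {'mtx': [[417.213, 0.0, 278.28], [0.0, 417.213, 207.486], [0.0, 0.0, 1.0]], 'R': [[0.047, -0.999, 0.005], [-0.978, -0.047, -0.204], [0.204, 0.005, -0.979]], 't': [-22.556, 508.162, 818.425]}
wrist {'mtx': [[312.839, 0.0, 274.708], [0.0, 312.839, 208.637], [0.0, 0.0, 1.0]], 'R': [[0.225, -0.974, -0.002], [-0.936, -0.217, 0.279], [-0.272, -0.061, -0.96]], 't': [-623.261, -36.672, 378.737]}
```

View pics/scene0.png

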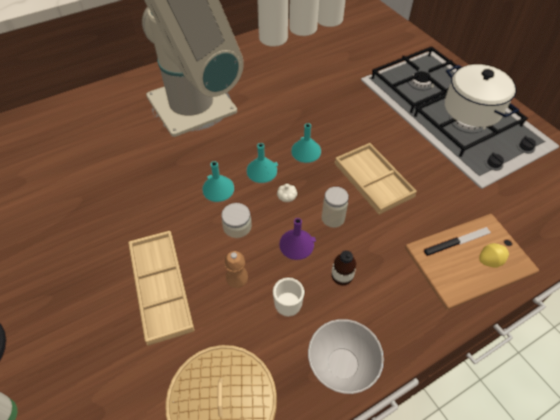

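View pics/top0.png

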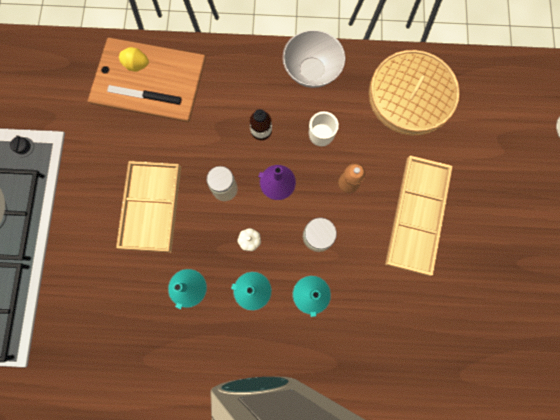

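View pics/wrist0.png

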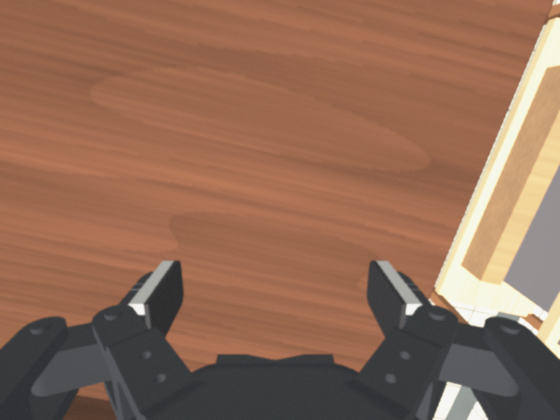

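The top view (px) shows these things:
- Tall jar at (221,183), squat jar at (320,234) and garlic at (249,239).
- Purple funnel at (277,182), which is the one meant. The turquoise ones at (187,288), (252,291) and (312,295) are not.
- Sauce bottle at (260,124), dip bowl at (323,128) and pepper mill at (350,177).
- Short tray at (148,206) and long tray at (420,215).

Next I measure their positions from depth.

```bash
cat > h.py <<'E'
import numpy as np,cv2
from bench import *
from scipy.optimize import least_squares
def cloud(n,d):
    i=camera_info(n);K=np.array(i["mtx"]);R=np.array(i["R"]);t=np.array(i["t"]).ravel()
    v,u=np.mgrid[0:420,0:560]
    P=np.stack([(u-K[0,2])/K[0,0]*d,(v-K[1,2])/K[1,1]*d,d],-1)
    X=(P-t)@R
    X[d<=0]=np.nan
    return X
def proj(n,X):
    i=camera_info(n);K=np.array(i["mtx"]);R=np.array(i["R"]);t=np.array(i["t"]).ravel()
    c=(R@np.array(X).T).T+t; p=c@K.T; return p[...,:2]/p[...,2:]
def fitc(P,r=None):
    c0=P.mean(0)
    if r is None:
        f=lambda q:np.hypot(P[:,0]-q[0],P[:,1]-q[1])-q[2]; x0=[*c0,25]
    else:
        f=lambda q:np.hypot(P[:,0]-q[0],P[:,1]-q[1])-r; x0=c0
    s=least_squares(f,x0,loss='soft_l1',f_scale=1.); return s.x,np.sqrt(np.mean(s.fun**2))
E
python3 - <<'E'
from h import *
T=cloud("top",np.load("top0.npy")); S=cloud("scene",np.load("scene0.npy"))
p=cv2.imread("pics/top0.png")
print("table z", np.nanmedian(T[260:280,80:110,2]),np.nanmedian(T[330:360,100:200,2]),np.nanmedian(T[130:170,400:405,2]), "scene",np.nanmedian(S[230:300,60:120,2]))
objs=dict(jar=(221,183),funnel=(277,182),sauce=(260,124),mill=(350,177),bowl=(323,128),squat=(320,234),garlic=(249,239))
for n,(u,v) in objs.items():
    c=T[v-3:v+4,u-3:u+4].reshape(-1,3); c=np.nanmedian(c,0)
    print(n,c.round(1))
    for cam,C in(("top",T),("scene",S)):
        Q=C.reshape(-1,3); m=(np.hypot(Q[:,0]-c[0],Q[:,1]-c[1])<60)&(Q[:,2]>10)&(Q[:,2]<115); Q=Q[m]
        for a in range(10,105,10):
            k=Q[(Q[:,2]>=a)&(Q[:,2]<a+10)]
            if len(k)>12:
                x,e=fitc(k[:,:2]); print("  ",cam,a,len(k),x.round(1),round(e,2), "ext",k[:,:2].min(0).round(0),k[:,:2].max(0).round(0))
for n,C in(("top",T),("scene",S)):
    pass
E
```

```text
table z 0.22327141284505675 0.4810405470737317 0.9111506403604737 scene 0.09018536422076498
jar [546.2 119.6  88.2]
   top 10 27 [556.6 123.4  27.9] 0.46 ext [528.  96.] [566. 139.]
   top 20 33 [556.4 123.5  27.7] 0.35 ext [528.  96.] [562. 147.]
   top 30 26 [556.5 123.4  27.8] 0.42 ext [528.  97.] [550. 140.]
   top 40 29 [556.4 123.4  27.7] 0.38 ext [528.  96.] [564. 142.]
   top 50 27 [556.8 123.5  28.2] 0.39 ext [528.  95.] [557. 138.]
   top 60 57 [556.5 123.5  27.5] 0.7 ext [529.  96.] [572. 147.]
   top 70 42 [557.4 123.9  26.9] 0.74 ext [530.  97.] [566. 145.]
   top 80 474 [555.7 123.   19.1] 6.35 ext [530.  97.] [583. 149.]
   top 90 51 [552.1 120.4  16.1] 6.0 ext [533. 101.] [573. 148.]
   scene 10 62 [558.9 125.7  27.7] 0.87 ext [547.  97.] [588. 141.]
   scene 20 58 [558.6 125.5  27.7] 0.96 ext [542.  97.] [587. 144.]
   scene 30 54 [559.1 125.3  27.5] 1.05 ext [551.  96.] [588. 140.]
   scene 40 66 [559.1 125.1  27.5] 1.05 ext [542.  96.] [589. 144.]
   scene 50 57 [558.5 125.9  28. ] 0.98 ext [547.  97.] [588. 142.]
   scene 60 80 [559.2 125.   27.1] 1.18 ext [539.  
[... 5351 characters left out ...]
ene 40 272 [467.  -87.7  26.1] 7.81 ext [ 431. -118.] [496. -55.]
   scene 50 273 [464.  -86.5  21.8] 7.59 ext [ 432. -117.] [497. -56.]
garlic [441.   59.6  35.7]
   top 10 22 [443.4  60.4  23.2] 0.69 ext [420.  37.] [466.  84.]
   top 20 282 [443.1  60.8  18.1] 3.75 ext [420.  37.] [467.  84.]
   top 30 74 [443.5  61.4   8.8] 2.84 ext [428.  45.] [455.  75.]
   top 40 15 [443.   60.4   3.1] 1.01 ext [439.  57.] [447.  64.]
   scene 10 43 [446.   63.2  23.5] 1.5 ext [441.  39.] [471.  79.]
   scene 20 164 [447.3  62.2  18.1] 3.78 ext [424.  40.] [471.  86.]
   scene 30 44 [446.3  62.2   8.6] 3.35 ext [436.  43.] [460.  72.]
   scene 40 14 [447.3  61.5   3.4] 1.55 ext [442.  56.] [454.  67.]
```

Run:
```python
from h import *
T=cloud("top",np.load("top0.npy"))
h=T[...,2]; im=np.clip(np.nan_to_num(h)*2.2,0,255).astype(np.uint8)
im=cv2.applyColorMap(im,cv2.COLORMAP_JET); p=cv2.imread("pics/top0.png")
a=p[90:320,90:470]; cv2.imwrite("pics/topcrop.png",cv2.resize(a,None,fx=2.1,fy=2.1,interpolation=cv2.INTER_CUBIC))
for nm,(u0,u1,v0,v1) in dict(short=(100,195,150,262),long=(375,465,145,285)).items():
    H=h[v0:v1,u0:u1]; m=((H>14)&(H<30)).astype(np.uint8)
    n,l,st,_=cv2.connectedComponentsWithStats(m); k=1+np.argmax(st[1:,4]); X=T[v0:v1,u0:u1][(l==k)]
    print(nm,len(X),"zmed",np.median(X[:,2]),np.percentile(X[:,2],[5,50,95]))
    r=cv2.minAreaRect(X[:,:2].astype(np.float32)); print(r)
    F=T[v0:v1,u0:u1][(H>1)&(H<11)]; print("floor",np.percentile(F[:,2],[10,50,90]))
```

```text
short 1069 zmed 21.022831825930467 [15.62406231 21.02283183 24.22462262]
((507.73492431640625, 283.3332824707031), (113.74784088134766, 194.56021118164062), 89.07009887695312)
floor [1.46373752 5.1426353  7.99417886]
long 1305 zmed 21.058229819388643 [15.26786068 21.05822982 24.42114238]
((516.8528442382812, -305.5857849121094), (97.16246032714844, 248.2009735107422), 78.29681396484375)
floor [1.39912426 4.86914423 8.1214769 ]
```

Run:
```python
from h import *
for cam in("top","scene"):
    C=cloud(cam,np.load(cam+"0.npy")).reshape(-1,3)
    for nm,c,L,W in(("short",(508,283),194,112),("long",(517,-305),248,96)):
        X=C[(np.hypot(C[:,0]-c[0],C[:,1]-c[1])<150)&(C[:,2]>13)&(C[:,2]<28)]
        # keep wall points: coarse axis
        r=cv2.minAreaRect(X[:,:2].astype(np.float32))
        (cx,cy),(w,h),a=r
        a=np.deg2rad(a if w>h else a+90)
        if np.cos(a)<0:a+=np.pi
        def cost(q):
            d=X[:,:2]-q[:2]; u=d@[np.cos(q[2]),np.sin(q[2])]; v=d@[-np.sin(q[2]),np.cos(q[2])]
            # outer walls centerline distance
            du=np.abs(np.abs(u)-(L/2-3)); dv=np.abs(np.abs(v)-(W/2-3))
            return np.minimum(np.maximum(np.minimum(du,dv)-3,0),6)
        best=None
        for da in np.linspace(-.1,.1,9):
            s=least_squares(cost,[cx,cy,a+da],diff_step=1e-4,x_scale=[1,1,.01])
            if best is None or s.cost<best.cost:best=s
        q=best.x; d=X[:,:2]-q[:2]; u=d@[np.cos(q[2]),np.sin(q[2])]; v=d@[-np.sin(q[2]),np.cos(q[2])]
        k=(np.abs(v)<W/2-12)
        print(cam,nm,[round(float(z),1) for z in (cx,cy,w,h)],q[:2].round(1),np.rad2deg(q[2]).round(2),round(best.cost,1),len(X))
        hst,e=np.histogram(u[k],np.arange(-L/2-6,L/2+7,4)); print("   ",[(int(a),int(b)) for a,b in zip(e,hst) if b>3])
        print("   v ext",np.percentile(v,[1,99]).round(1),"u ext",np.percentile(u,[1,99]).round(1))
```

```text
top short [507.0, 238.1, 204.3, 194.5] [504.9 239.8] 88.82 12421.1 1109
    [(-15, 61), (-11, 72), (-7, 13), (-3, 6), (1, 5), (5, 5), (9, 5), (13, 6), (17, 6), (21, 5), (25, 8), (29, 4), (33, 5), (37, 6), (41, 6), (45, 6), (49, 5), (53, 5), (57, 7), (61, 6), (65, 6), (69, 6), (73, 6), (77, 4), (81, 5), (85, 6), (89, 9), (93, 113), (97, 38)]
   v ext [-98.   95.1] u ext [-13.1  99.2]
top long [527.0, -256.5, 197.5, 248.2] [ 528.2 -257.2] 346.98 17924.4 1371
    [(-126, 27), (-122, 27), (-118, 6), (-114, 8), (-110, 4), (-106, 8), (-102, 8), (-98, 6), (-94, 7), (-90, 8), (-86, 6), (-82, 7), (-78, 8), (-74, 7), (-70, 5), (-66, 7), (-62, 7), (-58, 6), (-54, 6), (-50, 6), (-46, 6), (-42, 8), (-38, 17), (-34, 31), (-30, 14), (-26, 7), (-22, 5), (-18, 8), (-14, 7), (-10, 5), (-6, 7), (-2, 7), (2, 5), (6, 7), (10, 7), (14, 6), (18, 8), (22, 5), (26, 6), (30, 7), (34, 4), (38, 15), (42, 32), (46, 12), (50, 8), (54, 6), (58, 5), (62, 9), (66, 5), (70, 4), (74, 6), (78, 7), (82, 6), (86, 7), (90, 5), (94, 7), (98, 7), (102, 4), (106, 6), (110, 8), (114, 21), (118, 35), (122, 6)]
   v ext [-98.5 
[... 171 characters left out ...]
 34), (93, 81)]
   v ext [-56.5  56.3] u ext [-97.3  96.8]
scene long [530.5, -256.4, 194.1, 249.9] [ 529.5 -257.6] 348.79 14945.5 1261
    [(-126, 7), (-122, 44), (-118, 14), (-114, 4), (-110, 6), (-98, 6), (-90, 4), (-86, 4), (-82, 6), (-74, 4), (-70, 6), (-62, 4), (-58, 5), (-54, 4), (-50, 5), (-42, 5), (-38, 6), (-34, 25), (-30, 30), (-26, 4), (-22, 4), (-14, 7), (-6, 5), (-2, 6), (2, 5), (6, 4), (10, 5), (14, 4), (18, 7), (22, 5), (26, 4), (30, 6), (34, 4), (38, 8), (42, 26), (46, 31), (50, 7), (58, 4), (62, 6), (66, 6), (70, 6), (74, 5), (78, 4), (82, 7), (86, 5), (90, 5), (94, 9), (98, 6), (106, 9), (110, 6), (114, 7), (118, 31), (122, 44)]
   v ext [-95.6  93. ] u ext [-123.   124.2]
```

View pics/topcrop.png

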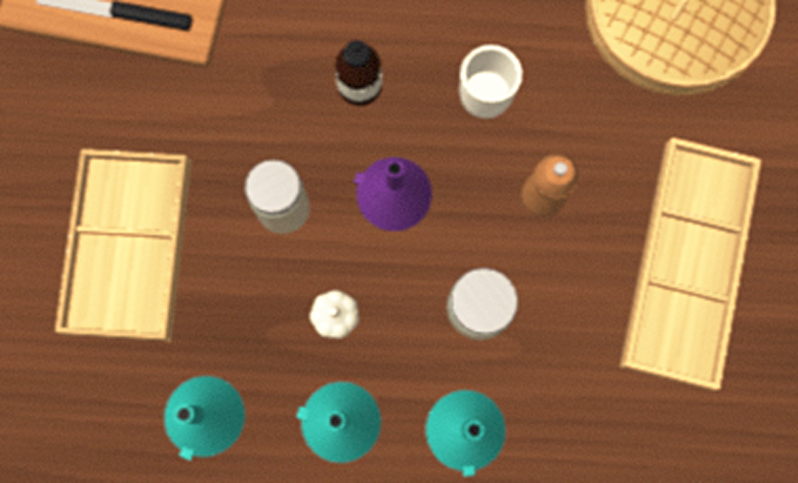

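Run:
```python
from h import *
for nm,c,L,W,a0,divs in(("short",(508,284),194,112,-1,[12]),("long",(517,-305),248,96,-11.7,[-31,45])):
    for cam in("top","scene"):
        C=cloud(cam,np.load(cam+"0.npy")).reshape(-1,3)
        a=np.deg2rad(a0); d=C[:,:2]-c; u=d@[np.cos(a),np.sin(a)]; v=d@[-np.sin(a),np.cos(a)]
        X=C[(abs(u)<L/2+10)&(abs(v)<W/2+10)&(C[:,2]>14)&(C[:,2]<28)]
        def cost(q):
            d=X[:,:2]-q[:2]; u=d@[np.cos(q[2]),np.sin(q[2])]; v=d@[-np.sin(q[2]),np.cos(q[2])]
            ds=[abs(abs(u)-(L/2-3)),abs(abs(v)-(W/2-3))]+[abs(u-z) for z in divs]
            return np.min(ds,0)
        s=least_squares(cost,[*c,a],x_scale=[1,1,.01],loss='soft_l1'); q=s.x
        r=cv2.minAreaRect(X[:,:2].astype(np.float32))
        print(nm,cam,q[:2].round(1),np.rad2deg(q[2]).round(2),np.mean(cost(q)).round(2),r)
```

```text
short top [506.9 282.3] -0.81 1.57 ((507.73492431640625, 283.3332824707031), (113.74784088134766, 194.56021118164062), 89.07009887695312)
short scene [512.4 284. ] -0.83 1.61 ((510.79669189453125, 284.92633056640625), (114.7734603881836, 196.82325744628906), 89.23282623291016)
long top [ 516.4 -304.7] -11.88 1.61 ((516.8528442382812, -305.5857849121094), (97.16246032714844, 248.2009735107422), 78.29681396484375)
long scene [ 521.2 -303.9] -11.93 1.57 ((520.26318359375, -304.2782287597656), (96.4996337890625, 249.71435546875), 78.14051055908203)
```

```bash
cat > g.py <<'E'
import sys,numpy as np
from bench import observe
from scipy.spatial.transform import Rotation as Ro
def go(tx=None,ty=None,tgz=None,jawdeg=None):
    """target of grasp axis: world x,y ; grasp point z ; jaw axis heading deg (world)"""
    s=observe(); w,x,y,z=s["tcp_rot"]; M=Ro.from_quat([x,y,z,w]).as_matrix(); p=np.array(s["ee_pos"])
    print("t %.2f tcp %s grasp_z %.1f toolx %s tooly %s (hdg %.1f) toolz %s w %.1f F %s q6 %.2f"%(s["time"],p.round(1),p[2]-8*M[2,0],M[:,0].round(3),M[:,1].round(3),np.rad2deg(np.arctan2(M[1,1],M[0,1])),M[:,2].round(3),s["gripper_width"],np.round(s["wrist_force"],1),s["qpos"][5]))
    if tx is not None:
        T=np.array([tx,ty,tgz-8.]); d=M.T@(T-p)
        print("remaining travel cm in tool axes",(d/10).round(2),"world mm",(T-p).round(1))
        if jawdeg is not None:
            h=np.deg2rad(jawdeg); Y=np.array([np.cos(h),np.sin(h),0])
            for sg in(1,-1):
                D=np.array([[0,0,-1.]]).T; Yv=sg*Y; Z=np.cross([0,0,-1.],Yv); G=np.column_stack([[0,0,-1.],Yv,Z])
                print("rotvec tool",sg,Ro.from_matrix(M.T@G).as_rotvec().round(3), "travel in the turned axes cm",(G.T@(T-p)/10).round(2))
a=[float(v) for v in sys.argv[1:]]
go(*a)
E
python3 g.py 557.7 124.4 250 90
```

```text
t 0.15 tcp [ 140.5 -608.4  241.4] grasp_z 249.4 toolx [-0.     0.002 -1.   ] tooly [ 0.225 -0.974 -0.002] (hdg -77.0) toolz [-0.974 -0.225 -0.   ] w 85.7 F [0.7 0.2 0.2] q6 1.47
remaining travel cm in tool axes [ 6.000e-02 -6.202e+01 -5.713e+01] world mm [4.172e+02 7.328e+02 6.000e-01]
rotvec tool 1 [-2.915 -0.003 -0.   ] travel in the turned axes cm [-6.000e-02  7.328e+01  4.172e+01]
rotvec tool -1 [ 0.227 -0.     0.002] travel in the turned axes cm [-6.000e-02 -7.328e+01 -4.172e+01]
```

```bash
R='x'; python3 -m pendant '[{"jaw":100,"travel":[0,0,0],"delta_rot":[-0.12,0,0]},{"jaw":100,"travel":[0,0,0],"delta_rot":[-0.12,0,0]},{"jaw":100,"travel":[0,0,0],"delta_rot":[-0.12,0,0]},{"jaw":100,"travel":[0,0,0],"delta_rot":[-0.12,0,0]},{"jaw":100,"travel":[0,0,0],"delta_rot":[-0.12,0,0]},{"jaw":100,"travel":[0,0,0],"delta_rot":[-0.12,0,0]},{"jaw":100,"travel":[0,0,0],"delta_rot":[-0.12,0,0]},{"jaw":100,"travel":[0,0,0],"delta_rot":[-0.12,0,0]},{"jaw":100,"travel":[0,0,0],"delta_rot":[-0.12,0,0]},{"jaw":100,"travel":[0,0,0],"delta_rot":[-0.12,0,0]}]' 40; python3 g.py 557.7 124.4 250 90
```

```text
time: 0.98
ee_pos: [140.5, -608.6, 241.8]
tcp_rot: [0.464, 0.534, 0.465, -0.533]
wrist_force: [0.4, -0.3, -0.2]
gripper_width: 85.5
t 0.98 tcp [ 140.5 -608.6  241.8] grasp_z 249.8 toolx [-0.     0.001 -1.   ] tooly [ 0.99  -0.138 -0.   ] (hdg -7.9) toolz [-0.138 -0.99  -0.001] w 85.5 F [ 0.4 -0.3 -0.2] q6 0.26
remaining travel cm in tool axes [ 5.000e-02  3.123e+01 -7.835e+01] world mm [4.172e+02 7.330e+02 2.000e-01]
rotvec tool 1 [-1.709e+00 -1.000e-03 -1.000e-03] travel in the turned axes cm [-2.000e-02  7.330e+01  4.172e+01]
rotvec tool -1 [ 1.433e+00 -1.000e-03  1.000e-03] travel in the turned axes cm [-2.000e-02 -7.330e+01 -4.172e+01]
```

```bash
python3 -m pendant '[{"jaw":100,"travel":[0,0,0],"delta_rot":[-0.12,0,0]},{"jaw":100,"travel":[0,0,0],"delta_rot":[-0.12,0,0]},{"jaw":100,"travel":[0,0,0],"delta_rot":[-0.12,0,0]},{"jaw":100,"travel":[0,0,0],"delta_rot":[-0.12,0,0]},{"jaw":100,"travel":[0,0,0],"delta_rot":[-0.12,0,0]},{"jaw":100,"travel":[0,0,0],"delta_rot":[-0.12,0,0]},{"jaw":100,"travel":[0,0,0],"delta_rot":[-0.12,0,0]},{"jaw":100,"travel":[0,0,0],"delta_rot":[-0.12,0,0]},{"jaw":100,"travel":[0,0,0],"delta_rot":[-0.12,0,0]},{"jaw":100,"travel":[0,0,0],"delta_rot":[-0.12,0,0]}]' 40 >/dev/null
python3 -m pendant '[{"jaw":100,"travel":[0,0,0],"delta_rot":[-0.12,0,0]},{"jaw":100,"travel":[0,0,0],"delta_rot":[-0.12,0,0]},{"jaw":100,"travel":[0,0,0],"delta_rot":[-0.12,0,0]},{"jaw":100,"travel":[0,0,0],"delta_rot":[-0.12,0,0]},{"jaw":100,"travel":[0,0,0],"delta_rot":[-0.029,0,0]},{"jaw":100,"travel":[0,3.5,2],"delta_rot":[0,0,0]},{"jaw":100,"travel":[0,3.5,2],"delta_rot":[0,0,0]},{"jaw":100,"travel":[0,3.5,2],"delta_rot":[0,0,0]},{"jaw":100,"travel":[0,3.5,2],"delta_rot":[0,0,0]},{"jaw":100,"travel":[0,3.5,2],"delta_rot":[0,0,0]}]'; python3 g.py 557.7 124.4 250 90
```

```text
time: 2.65
ee_pos: [241.9, -432.7, 241.8]
tcp_rot: [0.707, 0.003, 0.707, -0.002]
wrist_force: [0.5, -0.8, -1.0]
gripper_width: 85.5
t 2.65 tcp [ 241.9 -432.7  241.8] grasp_z 249.8 toolx [-0.     0.001 -1.   ] tooly [0.007 1.    0.001] (hdg 89.6) toolz [ 1.    -0.007 -0.   ] w 85.5 F [ 0.5 -0.8 -1. ] q6 -1.18
remaining travel cm in tool axes [2.000e-02 5.591e+01 3.121e+01] world mm [3.158e+02 5.571e+02 2.000e-01]
rotvec tool 1 [-0.007 -0.    -0.001] travel in the turned axes cm [-2.000e-02  5.571e+01  3.158e+01]
rotvec tool -1 [ 3.135e+00 -1.000e-03  0.000e+00] travel in the turned axes cm [-2.000e-02 -5.571e+01 -3.158e+01]
```

```bash
python3 -m pendant '[{"jaw":100,"travel":[0,3.5,1.95],"delta_rot":[-0.007,0,0]},{"jaw":100,"travel":[0,3.5,1.95],"delta_rot":[0,0,0]},{"jaw":100,"travel":[0,3.5,1.95],"delta_rot":[0,0,0]},{"jaw":100,"travel":[0,3.5,1.95],"delta_rot":[0,0,0]},{"jaw":100,"travel":[0,3.5,1.95],"delta_rot":[0,0,0]},{"jaw":100,"travel":[0,3.5,1.95],"delta_rot":[0,0,0]},{"jaw":100,"travel":[0,3.5,1.95],"delta_rot":[0,0,0]},{"jaw":100,"travel":[0,3.5,1.95],"delta_rot":[0,0,0]},{"jaw":100,"travel":[0,3.5,1.95],"delta_rot":[0,0,0]},{"jaw":100,"travel":[0,3.5,1.95],"delta_rot":[0,0,0]}]' >/dev/null
python3 -m pendant '[{"jaw":100,"travel":[0,3.5,1.95],"delta_rot":[0,0,0]},{"jaw":100,"travel":[0,3.5,1.95],"delta_rot":[0,0,0]},{"jaw":100,"travel":[0,3.5,1.95],"delta_rot":[0,0,0]},{"jaw":100,"travel":[0,3.5,1.95],"delta_rot":[0,0,0]},{"jaw":100,"travel":[0,2.5,1.4],"delta_rot":[0,0,0]},{"jaw":100,"travel":[0,1,0.5],"delta_rot":[0,0,0]},{"jaw":100,"travel":[0,0,0],"delta_rot":[0,0,0]}]'; python3 g.py 557.7 124.4 250 90
python3 - <<'E'
from h import *
p,d=read_camera("wrist"); cv2.imwrite("pics/wrist1.png",p); np.save("wrist1.npy",d)
print(proj("wrist",[[557.7,124.4,88],[557.7,124.4,0]]))
C=cloud("wrist",d).reshape(-1,3)
print(np.nanmedian(C[(abs(C[:,2])<8)][:,2]))
for n,c,zs in (("jar",(557.7,124.4),[(20,70)]),("funnel",(578.3,7.5),[(60,90)])):
    for a,b in zs:
        k=C[(np.hypot(C[:,0]-c[0],C[:,1]-c[1])<36)&(C[:,2]>a)&(C[:,2]<b)]
        if len(k)>10: print(n,len(k),fitc(k[:,:2]),fitc(k[:,:2],28 if n=="jar" else 8.5))
E
```

```text
time: 4.07
ee_pos: [533.8, 92.6, 241.8]
tcp_rot: [0.707, -0.002, 0.707, 0.002]
wrist_force: [-0.2, -0.8, -0.3]
gripper_width: 84.9
t 4.07 tcp [533.8  92.6 241.8] grasp_z 249.8 toolx [-0.  0. -1.] tooly [-0.005  1.     0.   ] (hdg 90.3) toolz [ 1.     0.005 -0.   ] w 84.9 F [-0.2 -0.8 -0.3] q6 0.05
remaining travel cm in tool axes [-0.02  3.17  2.4 ] world mm [23.9 31.8  0.2]
rotvec tool 1 [ 0.005 -0.    -0.   ] travel in the turned axes cm [-0.02  3.18  2.39]
rotvec tool -1 [-3.137e+00  0.000e+00 -1.000e-03] travel in the turned axes cm [-0.02 -3.18 -2.39]
[[308.73751565 222.12383821]
 [301.32213575 199.22078305]]
-0.057065457509479174
jar 551 (array([556.35359   , 123.27544752,  27.33944385]), np.float64(0.4687205393596176)) (array([557.07911661, 123.50965127]), np.float64(0.5003624614011669))
funnel 205 (array([-128026.69124891,   98977.17727617,  162270.92150168]), np.float64(1.9325799109480084)) (array([577.09627652,   6.17626779]), np.float64(0.2510000221645962))
```

```bash
python3 -m pendant '[{"jaw":100,"travel":[0,1.6,1.2],"delta_rot":[0.005,0,0]},{"jaw":100,"travel":[0,1.5,1.1],"delta_rot":[0,0,0]},{"jaw":100,"travel":[1.5,0,0],"delta_rot":[0,0,0]},{"jaw":100,"travel":[3,0,0],"delta_rot":[0,0,0]},{"jaw":100,"travel":[3,0,0],"delta_rot":[0,0,0]},{"jaw":100,"travel":[2.5,0,0],"delta_rot":[0,0,0]},{"jaw":100,"travel":[0,0,0],"delta_rot":[0,0,0]}]'; python3 g.py 557 123.7 50 90
```

```text
time: 4.7
ee_pos: [550.6, 119.2, 136.7]
tcp_rot: [0.703, 0.001, 0.711, -0.003]
wrist_force: [-1.1, -0.5, -0.6]
gripper_width: 85.3
t 4.70 tcp [550.6 119.2 136.7] grasp_z 144.7 toolx [-0.012 -0.002 -1.   ] tooly [ 0.006  1.    -0.002] (hdg 89.7) toolz [ 1.    -0.006 -0.012] w 85.3 F [-1.1 -0.5 -0.6] q6 0.10
remaining travel cm in tool axes [9.46 0.47 0.74] world mm [  6.4   4.5 -94.7]
rotvec tool 1 [-0.006 -0.012  0.002] travel in the turned axes cm [9.47 0.45 0.64]
rotvec tool -1 [3.135e+00 3.000e-03 1.800e-02] travel in the turned axes cm [ 9.47 -0.45 -0.64]
```

Run:
```python
from h import *
p,d=read_camera("wrist"); cv2.imwrite("pics/wrist2.png",p)
C=cloud("wrist",d).reshape(-1,3)
k=C[(np.hypot(C[:,0]-557,C[:,1]-124)<36)&(C[:,2]>75)&(C[:,2]<95)]
print(len(k),k.min(0),k.max(0))
r=cv2.minEnclosingCircle(k[:,:2].astype(np.float32)); print(r)
```

```text
5319 [532.93693381  99.12769764  75.01403224] [585.17272924 151.93944166  92.75621061]
((559.6959228515625, 125.34554290771484), 26.882606506347656)
```

View pics/wrist2.png

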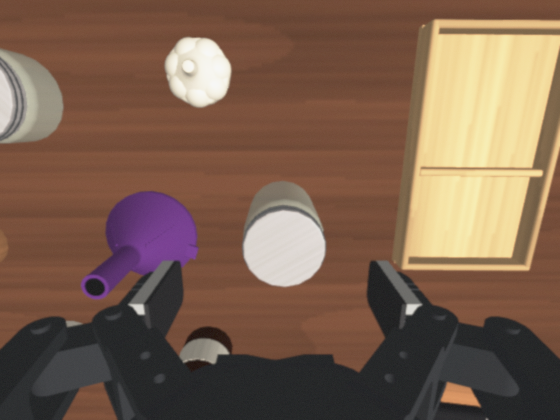

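The wrist view shows the jar lid at (284,247) between the open fingers, with the funnel clear on the left. I descend next.

```bash
python3 -m pendant '[{"jaw":100,"travel":[0,0.5,0.7],"delta_rot":[-0.006,-0.012,0]},{"jaw":100,"travel":[2,0,0],"delta_rot":[0,0,0]},{"jaw":100,"travel":[2,0,0],"delta_rot":[0,0,0]},{"jaw":100,"travel":[2,0,0],"delta_rot":[0,0,0]},{"jaw":100,"travel":[2,0,0],"delta_rot":[0,0,0]},{"jaw":100,"travel":[1.4,0,0],"delta_rot":[0,0,0]},{"jaw":100,"travel":[0,0,0],"delta_rot":[0,0,0]},{"jaw":100,"travel":[0,0,0],"delta_rot":[0,0,0]}]'; python3 g.py 558 124.5 50 90
```

```text
time: 5.42
ee_pos: [565.8, 126.6, 49.9]
tcp_rot: [0.712, -0.001, 0.702, 0.001]
wrist_force: [0.8, -0.3, 0.6]
gripper_width: 85.3
t 5.42 tcp [565.8 126.6  49.9] grasp_z 57.9 toolx [ 0.014  0.    -1.   ] tooly [-0.002  1.     0.   ] (hdg 90.1) toolz [1.    0.002 0.014] w 85.3 F [ 0.8 -0.3  0.6] q6 0.11
remaining travel cm in tool axes [ 0.78 -0.2  -0.79] world mm [-7.8 -2.1 -7.9]
rotvec tool 1 [ 0.002  0.014 -0.   ] travel in the turned axes cm [ 0.79 -0.21 -0.78]
rotvec tool -1 [-3.139  0.     0.023] travel in the turned axes cm [0.79 0.21 0.78]
```

```bash
python3 -m pendant '[{"jaw":100,"travel":[0,0,0],"delta_rot":[0,0,0]},{"jaw":100,"travel":[0,0,0],"delta_rot":[0,0,0]},{"jaw":100,"travel":[0,0,0],"delta_rot":[0,0,0]}]'; python3 g.py 558 124.5 50 90
```

```text
time: 5.67
ee_pos: [565.9, 126.7, 50.2]
tcp_rot: [0.713, -0.001, 0.702, 0.001]
wrist_force: [-0.9, -0.7, -0.5]
gripper_width: 85.3
t 5.67 tcp [565.9 126.7  50.2] grasp_z 58.2 toolx [ 0.015  0.    -1.   ] tooly [-0.002  1.     0.   ] (hdg 90.1) toolz [1.    0.002 0.015] w 85.3 F [-0.9 -0.7 -0.5] q6 0.11
remaining travel cm in tool axes [ 0.81 -0.22 -0.81] world mm [-7.9 -2.2 -8.2]
rotvec tool 1 [ 0.002  0.015 -0.   ] travel in the turned axes cm [ 0.82 -0.22 -0.79]
rotvec tool -1 [-3.139e+00  1.000e-03  2.400e-02] travel in the turned axes cm [0.82 0.22 0.79]
```

```bash
python3 -m pendant '[{"jaw":100,"travel":[0.4,-0.2,-0.75],"delta_rot":[0,0.014,0]},{"jaw":100,"travel":[0,0,0],"delta_rot":[0,0,0]},{"jaw":100,"travel":[0,0,0],"delta_rot":[0,0,0]},{"jaw":50,"travel":[0,0,0],"delta_rot":[0,0,0]},{"jaw":50,"travel":[0,0,0],"delta_rot":[0,0,0]},{"jaw":50,"travel":[0,0,0],"delta_rot":[0,0,0]},{"jaw":50,"travel":[0,0,0],"delta_rot":[0,0,0]},{"jaw":50,"travel":[0,0,0],"delta_rot":[0,0,0]},{"jaw":50,"travel":[0,0,0],"delta_rot":[0,0,0]}]' 40; python3 g.py 558 124.5 50 90
```

```text
time: 6.42
ee_pos: [557.3, 124.7, 44.5]
tcp_rot: [0.707, -0.001, 0.708, 0.001]
wrist_force: [-0.1, -0.1, 1.6]
gripper_width: 55.0
t 6.42 tcp [557.3 124.7  44.5] grasp_z 52.5 toolx [-0.001  0.    -1.   ] tooly [-0.002  1.     0.   ] (hdg 90.1) toolz [ 1.     0.002 -0.001] w 55.0 F [-0.1 -0.1  1.6] q6 0.10
remaining travel cm in tool axes [ 0.25 -0.02  0.07] world mm [ 0.7 -0.2 -2.5]
rotvec tool 1 [ 0.002 -0.001 -0.   ] travel in the turned axes cm [ 0.25 -0.02  0.07]
rotvec tool -1 [-3.139e+00  0.000e+00 -2.000e-03] travel in the turned axes cm [ 0.25  0.02 -0.07]
```

```bash
python3 -m pendant '[{"jaw":40,"travel":[-1,0,0],"delta_rot":[0,0,0]},{"jaw":40,"travel":[-2,0,0],"delta_rot":[0,0,0]},{"jaw":40,"travel":[-2,0,0],"delta_rot":[0,0,0]},{"jaw":40,"travel":[-1,1,0],"delta_rot":[0,0,0]},{"jaw":40,"travel":[0,2,0.1],"delta_rot":[0,0,0]},{"jaw":40,"travel":[0,2.5,0.1],"delta_rot":[0,0,0]},{"jaw":40,"travel":[0,2.5,0.1],"delta_rot":[0,0,0]},{"jaw":40,"travel":[0,2.5,0.1],"delta_rot":[0,0,0]},{"jaw":40,"travel":[0,2.5,0],"delta_rot":[0,0,0]},{"jaw":40,"travel":[0,2,0],"delta_rot":[0,0,0]}]'
python3 -m pendant '[{"jaw":40,"travel":[0,0.8,0],"delta_rot":[0,0,0]},{"jaw":40,"travel":[0,0,0],"delta_rot":[0,0,0]},{"jaw":40,"travel":[0,0,0],"delta_rot":[0,0,0]}]'; python3 g.py 562 282.8 58.5 90
```

```text
time: 7.25
ee_pos: [559.9, 276.9, 103.9]
tcp_rot: [0.706, -0.001, 0.708, 0.001]
wrist_force: [0.8, 0.2, -2.0]
gripper_width: 54.8
time: 7.5
ee_pos: [560.0, 282.6, 103.8]
tcp_rot: [0.706, -0.002, 0.708, 0.001]
wrist_force: [-0.2, 0.2, -3.1]
gripper_width: 54.5
t 7.50 tcp [560.  282.6 103.8] grasp_z 111.8 toolx [-0.003 -0.001 -1.   ] tooly [-0.003  1.    -0.001] (hdg 90.2) toolz [ 1.     0.003 -0.003] w 54.5 F [-0.2  0.2 -3.1] q6 0.36
remaining travel cm in tool axes [5.33 0.03 0.21] world mm [  2.    0.2 -53.3]
rotvec tool 1 [ 0.003 -0.003  0.001] travel in the turned axes cm [5.33 0.02 0.2 ]
rotvec tool -1 [-3.138e+00 -2.000e-03 -5.000e-03] travel in the turned axes cm [ 5.33 -0.02 -0.2 ]
```

Run:
```python
from h import *
p,d=read_camera("wrist"); cv2.imwrite("pics/wrist3.png",p)
q,e=read_camera("top"); cv2.imwrite("pics/top3.png",q[130:290,90:290])
C=cloud("wrist",d).reshape(-1,3)
k=C[(abs(C[:,2]-21)<6)&(abs(C[:,0]-509)<120)&(abs(C[:,1]-283)<75)]
print(len(k),np.percentile(k,[.5,99.5],axis=0).round(1))
kk=k[abs(k[:,1]-283)<40]; print(np.histogram(kk[:,0],np.arange(400,620,5)))
```

```text
6637 [[420.3 228.5  15.2]
 [583.1 341.1  23.4]]
(array([  0,   0,   0,   9,   0,   0,   0,   0,   0,   0,   0,   0,   0,
         0,   0,   0,   0,   0,   0,   0,   0,   0,   0, 344, 671,   0,
         0,   0,   0,   0,   0,   0,   0,   0,   0,   0,   0,   0,   0,
         0,   0,   0,   0]), array([400, 405, 410, 415, 420, 425, 430, 435, 440, 445, 450, 455, 460,
       465, 470, 475, 480, 485, 490, 495, 500, 505, 510, 515, 520, 525,
       530, 535, 540, 545, 550, 555, 560, 565, 570, 575, 580, 585, 590,
       595, 600, 605, 610, 615]))
```

View pics/wrist3.png

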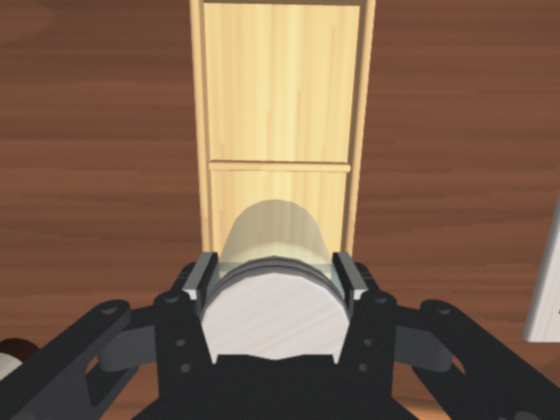

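View pics/top3.png

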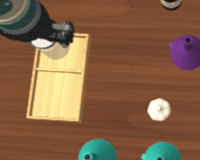

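```bash
python3 -m pendant '[{"jaw":40,"travel":[1.5,0.1,0.15],"delta_rot":[0,0,0]},{"jaw":40,"travel":[1.5,0,0],"delta_rot":[0,0,0]},{"jaw":40,"travel":[1,0,0],"delta_rot":[0,0,0]},{"jaw":40,"travel":[0.6,0,0],"delta_rot":[0,0,0]},{"jaw":40,"travel":[0.3,0,0],"delta_rot":[0,0,0]},{"jaw":40,"travel":[0.2,0,0],"delta_rot":[0,0,0]},{"jaw":40,"travel":[0.1,0,0],"delta_rot":[0,0,0]},{"jaw":40,"travel":[0,0,0],"delta_rot":[0,0,0]},{"jaw":40,"travel":[0,0,0],"delta_rot":[0,0,0]}]'; python3 g.py 562 283.5 58.5 90
```

```text
time: 8.35
ee_pos: [562.6, 283.8, 52.9]
tcp_rot: [0.707, -0.001, 0.707, 0.001]
wrist_force: [0.2, 0.7, -2.4]
gripper_width: 54.8
t 8.35 tcp [562.6 283.8  52.9] grasp_z 60.9 toolx [-0.001  0.    -1.   ] tooly [-0.002  1.     0.   ] (hdg 90.1) toolz [ 1.     0.002 -0.001] w 54.8 F [ 0.2  0.7 -2.4] q6 0.36
remaining travel cm in tool axes [ 0.24 -0.03 -0.06] world mm [-0.6 -0.3 -2.4]
rotvec tool 1 [ 0.002 -0.001 -0.   ] travel in the turned axes cm [ 0.24 -0.03 -0.06]
rotvec tool -1 [-3.139e+00  1.000e-03 -1.000e-03] travel in the turned axes cm [0.24 0.03 0.06]
```

```bash
python3 -m pendant '[{"jaw":40,"travel":[0.1,0,0],"delta_rot":[0,0,0]},{"jaw":40,"travel":[0.08,0,0],"delta_rot":[0,0,0]},{"jaw":40,"travel":[0.05,0,0],"delta_rot":[0,0,0]},{"jaw":40,"travel":[0,0,0],"delta_rot":[0,0,0]},{"jaw":40,"travel":[0,0,0],"delta_rot":[0,0,0]}]'
```

```text
time: 8.77
ee_pos: [562.4, 283.8, 50.5]
tcp_rot: [0.707, -0.001, 0.708, 0.001]
wrist_force: [-0.6, -0.3, 1.7]
gripper_width: 54.2
```

```bash
python3 -m pendant '[{"jaw":66,"travel":[0,0,0],"delta_rot":[0,0,0]},{"jaw":70,"travel":[0,0,0],"delta_rot":[0,0,0]},{"jaw":80,"travel":[0,0,0],"delta_rot":[0,0,0]},{"jaw":85,"travel":[0,0,0],"delta_rot":[0,0,0]},{"jaw":85,"travel":[0,0,0],"delta_rot":[0,0,0]},{"jaw":85,"travel":[-1.5,0,0],"delta_rot":[0,0,0]},{"jaw":85,"travel":[-3,0,0],"delta_rot":[0,0,0]},{"jaw":85,"travel":[-3,0,0],"delta_rot":[0,0,0]},{"jaw":85,"travel":[-3,0,0],"delta_rot":[0,0,0]},{"jaw":85,"travel":[-2,-2,0],"delta_rot":[0,0,0]}]'; python3 g.py 578.3 7.5 175 90
```

```text
time: 9.6
ee_pos: [563.9, 266.2, 178.3]
tcp_rot: [0.708, -0.001, 0.706, 0.003]
wrist_force: [0.4, -0.0, 0.7]
gripper_width: 72.8
t 9.60 tcp [563.9 266.2 178.3] grasp_z 186.3 toolx [ 0.003  0.003 -1.   ] tooly [-0.005  1.     0.003] (hdg 90.3) toolz [1.    0.005 0.003] w 72.8 F [ 0.4 -0.   0.7] q6 0.33
remaining travel cm in tool axes [  1.05 -25.88   1.3 ] world mm [  14.4 -258.7  -11.3]
rotvec tool 1 [ 0.005  0.003 -0.003] travel in the turned axes cm [  1.13 -25.87   1.44]
rotvec tool -1 [-3.136  0.005  0.004] travel in the turned axes cm [ 1.13 25.87 -1.44]
```

```bash
python3 -m pendant '[{"jaw":50,"travel":[0,-3,0.2],"delta_rot":[0,0,0]},{"jaw":50,"travel":[0,-3.5,0.2],"delta_rot":[0,0,0]},{"jaw":50,"travel":[0,-3.5,0.2],"delta_rot":[0,0,0]},{"jaw":50,"travel":[0,-3.5,0.2],"delta_rot":[0,0,0]},{"jaw":50,"travel":[0,-3.5,0.2],"delta_rot":[0,0,0]},{"jaw":50,"travel":[0,-3.5,0.2],"delta_rot":[0,0,0]},{"jaw":50,"travel":[0,-3,0.2],"delta_rot":[0,0,0]},{"jaw":50,"travel":[0,-2,0],"delta_rot":[0,0,0]},{"jaw":50,"travel":[0,0,0],"delta_rot":[0,0,0]},{"jaw":50,"travel":[0,0,0],"delta_rot":[0,0,0]}]'; python3 g.py 578.3 7.5 75 90
python3 - <<'E'
from h import *
p,d=read_camera("wrist"); cv2.imwrite("pics/wrist4.png",p)
C=cloud("wrist",d).reshape(-1,3)
k=C[(np.hypot(C[:,0]-578,C[:,1]-7.5)<30)&(C[:,2]>88)&(C[:,2]<102)]
print(len(k),cv2.minEnclosingCircle(k[:,:2].astype(np.float32)))
q,e=read_camera("top"); cv2.imwrite("pics/top4.png",q); np.save("top4.npy",e)
k=C[(np.hypot(C[:,0]-695,C[:,1]+87)<45)&(C[:,2]>20)&(C[:,2]<70)]
if len(k)>50: print("bowl",len(k),fitc(k[:,:2]))
E
```

```text
time: 10.43
ee_pos: [576.9, 7.7, 174.9]
tcp_rot: [0.706, 0.0, 0.708, 0.0]
wrist_force: [0.3, 0.6, -0.8]
gripper_width: 42.5
t 10.43 tcp [576.9   7.7 174.9] grasp_z 182.9 toolx [-0.002  0.    -1.   ] tooly [0. 1. 0.] (hdg 90.0) toolz [ 1.    -0.    -0.002] w 42.5 F [ 0.3  0.6 -0.8] q6 -0.10
remaining travel cm in tool axes [10.79 -0.02  0.17] world mm [   1.4   -0.2 -107.9]
rotvec tool 1 [-0.    -0.002 -0.   ] travel in the turned axes cm [10.79 -0.02  0.14]
rotvec tool -1 [ 3.141e+00 -1.000e-03  3.000e-03] travel in the turned axes cm [10.79  0.02 -0.14]
490 ((577.910888671875, 9.029077529907227), 8.721638679504395)
bowl 337 (array([693.07964503, -86.32561701,  26.96066639]), np.float64(0.4827097734281059))
```

View pics/wrist4.png

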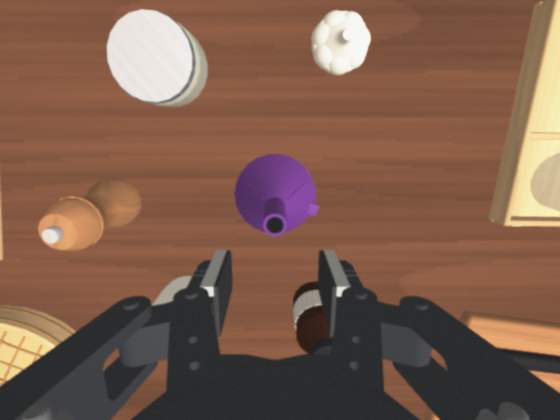

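View pics/top4.png

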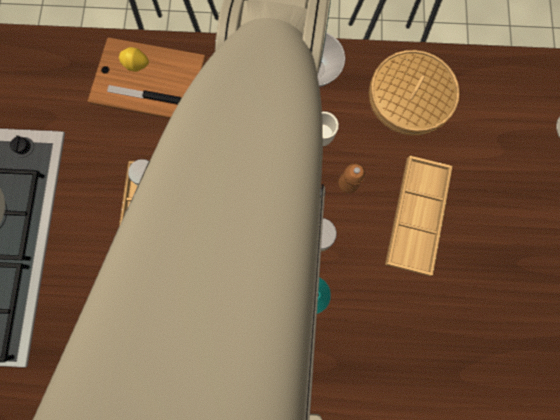

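The wrist view shows the purple funnel's spout mouth at (275,224) centred between the jaws, and the jar standing in its tray on the right.

```bash
python3 -m pendant '[{"jaw":50,"travel":[2,0.05,0.1],"delta_rot":[0,0,0]},{"jaw":50,"travel":[3,0,0],"delta_rot":[0,0,0]},{"jaw":50,"travel":[3,0,0],"delta_rot":[0,0,0]},{"jaw":50,"travel":[2,0,0],"delta_rot":[0,0,0]},{"jaw":50,"travel":[0.8,0,0],"delta_rot":[0,0,0]},{"jaw":50,"travel":[0,0,0],"delta_rot":[0,0,0]},{"jaw":50,"travel":[0,0,0],"delta_rot":[0,0,0]}]'; python3 g.py 578.3 8 74 90
```

```text
time: 11.12
ee_pos: [577.9, 9.9, 67.2]
tcp_rot: [0.706, -0.001, 0.708, 0.001]
wrist_force: [-0.3, -0.7, 0.1]
gripper_width: 42.9
t 11.12 tcp [577.9   9.9  67.2] grasp_z 75.2 toolx [-0.002  0.    -1.   ] tooly [-0.003  1.     0.   ] (hdg 90.2) toolz [ 1.     0.003 -0.002] w 42.9 F [-0.3 -0.7  0.1] q6 -0.10
remaining travel cm in tool axes [ 0.12 -0.19  0.04] world mm [ 0.4 -1.9 -1.2]
rotvec tool 1 [ 0.003 -0.002 -0.   ] travel in the turned axes cm [ 0.12 -0.19  0.04]
rotvec tool -1 [-3.138e+00  0.000e+00 -3.000e-03] travel in the turned axes cm [ 0.12  0.19 -0.04]
```

```bash
python3 -m pendant '[{"jaw":50,"travel":[0.1,-0.15,0],"delta_rot":[0,0,0]},{"jaw":50,"travel":[0,0,0],"delta_rot":[0,0,0]},{"jaw":30,"travel":[0,0,0],"delta_rot":[0,0,0]},{"jaw":25,"travel":[0,0,0],"delta_rot":[0,0,0]},{"jaw":15,"travel":[0,0,0],"delta_rot":[0,0,0]},{"jaw":5,"travel":[0,0,0],"delta_rot":[0,0,0]},{"jaw":5,"travel":[0,0,0],"delta_rot":[0,0,0]},{"jaw":5,"travel":[0,0,0],"delta_rot":[0,0,0]},{"jaw":5,"travel":[0,0,0],"delta_rot":[0,0,0]}]' 30; python3 g.py 578.3 8 74 90
```

```text
time: 11.87
ee_pos: [578.4, 7.5, 66.9]
tcp_rot: [0.707, -0.001, 0.707, 0.001]
wrist_force: [-1.7, -0.5, 5.6]
gripper_width: 16.1
t 11.87 tcp [578.4   7.5  66.9] grasp_z 74.9 toolx [-0. -0. -1.] tooly [-0.002  1.    -0.   ] (hdg 90.1) toolz [ 1.     0.002 -0.   ] w 16.1 F [-1.7 -0.5  5.6] q6 -0.10
remaining travel cm in tool axes [ 0.09  0.05 -0.01] world mm [-0.1  0.5 -0.9]
rotvec tool 1 [ 0.002 -0.     0.   ] travel in the turned axes cm [ 0.09  0.05 -0.01]
rotvec tool -1 [-3.139e+00 -0.000e+00 -1.000e-03] travel in the turned axes cm [ 0.09 -0.05  0.01]
```

```bash
python3 -m pendant '[{"jaw":5,"travel":[-1,0,0],"delta_rot":[0,0,0]},{"jaw":5,"travel":[-2,0,0],"delta_rot":[0,0,0]},{"jaw":5,"travel":[-2.5,0,0],"delta_rot":[0,0,0]},{"jaw":5,"travel":[-1.5,1,-0.5],"delta_rot":[0,0,0]},{"jaw":5,"travel":[0,2,-1.5],"delta_rot":[0,0,0]},{"jaw":5,"travel":[0,2.5,-2],"delta_rot":[0,0,0]},{"jaw":5,"travel":[0,2.5,-2],"delta_rot":[0,0,0]},{"jaw":5,"travel":[0,2.5,-2],"delta_rot":[0,0,0]},{"jaw":5,"travel":[0,2.5,-1.5],"delta_rot":[0,0,0]},{"jaw":5,"travel":[0,2.5,-1],"delta_rot":[0,0,0]}]'
python3 -m pendant '[{"jaw":5,"travel":[0,3,-0.3],"delta_rot":[0,0,0]},{"jaw":5,"travel":[0,3,-0.2],"delta_rot":[0,0,0]},{"jaw":5,"travel":[0,3,0],"delta_rot":[0,0,0]},{"jaw":5,"travel":[0,2,0],"delta_rot":[0,0,0]},{"jaw":5,"travel":[0,1,0],"delta_rot":[0,0,0]},{"jaw":5,"travel":[0,0,0],"delta_rot":[0,0,0]},{"jaw":5,"travel":[0,0,0],"delta_rot":[0,0,0]}]'; python3 g.py 468 284.4 81 90
```

```text
time: 12.7
ee_pos: [470.0, 163.1, 136.0]
tcp_rot: [0.706, -0.001, 0.709, 0.001]
wrist_force: [1.0, 0.7, -1.8]
gripper_width: 16.2
time: 13.28
ee_pos: [466.9, 281.9, 136.0]
tcp_rot: [0.706, -0.001, 0.708, 0.001]
wrist_force: [0.2, -0.4, -1.1]
gripper_width: 16.4
t 13.28 tcp [466.9 281.9 136. ] grasp_z 144.0 toolx [-0.003 -0.001 -1.   ] tooly [-0.003  1.    -0.001] (hdg 90.2) toolz [ 1.     0.003 -0.003] w 16.4 F [ 0.2 -0.4 -1.1] q6 0.42
remaining travel cm in tool axes [6.3  0.25 0.12] world mm [  1.1   2.5 -63. ]
rotvec tool 1 [ 0.003 -0.003  0.001] travel in the turned axes cm [6.3  0.25 0.11]
rotvec tool -1 [-3.139e+00 -2.000e-03 -4.000e-03] travel in the turned axes cm [ 6.3  -0.25 -0.11]
```

```bash
python3 -m pendant '[{"jaw":5,"travel":[1.5,0.25,0.1],"delta_rot":[0,0,0]},{"jaw":5,"travel":[1.5,0,0],"delta_rot":[0,0,0]},{"jaw":5,"travel":[0.5,0,0],"delta_rot":[0,0,0]},{"jaw":5,"travel":[0,0,0],"delta_rot":[0,0,0]},{"jaw":5,"travel":[0,0,0],"delta_rot":[0,0,0]}]'; python3 g.py 468 284.4 81 90
python3 - <<'E'
from h import *
p,d=read_camera("scene"); cv2.imwrite("pics/scene5.png",cv2.resize(p[100:280,250:450],None,fx=3,fy=3))
p,d=read_camera("wrist"); cv2.imwrite("pics/wrist5.png",p)
E
```

```text
time: 13.7
ee_pos: [467.9, 283.7, 101.0]
tcp_rot: [0.706, -0.001, 0.708, 0.0]
wrist_force: [1.0, 0.2, -0.0]
gripper_width: 16.3
t 13.70 tcp [467.9 283.7 101. ] grasp_z 109.0 toolx [-0.003 -0.001 -1.   ] tooly [-0.001  1.    -0.001] (hdg 90.0) toolz [ 1.     0.001 -0.003] w 16.3 F [ 1.   0.2 -0. ] q6 0.43
remaining travel cm in tool axes [2.8  0.07 0.02] world mm [  0.1   0.7 -28. ]
rotvec tool 1 [ 0.001 -0.003  0.001] travel in the turned axes cm [2.8  0.07 0.01]
rotvec tool -1 [-3.141e+00 -1.000e-03 -5.000e-03] travel in the turned axes cm [ 2.8  -0.07 -0.01]
```

View pics/scene5.png

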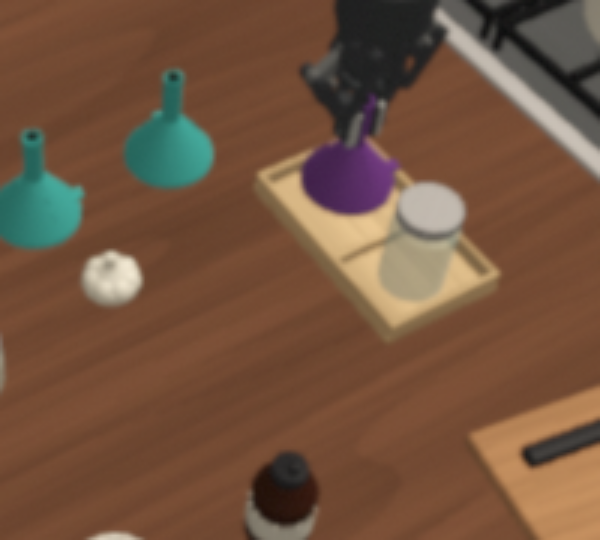

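View pics/wrist5.png

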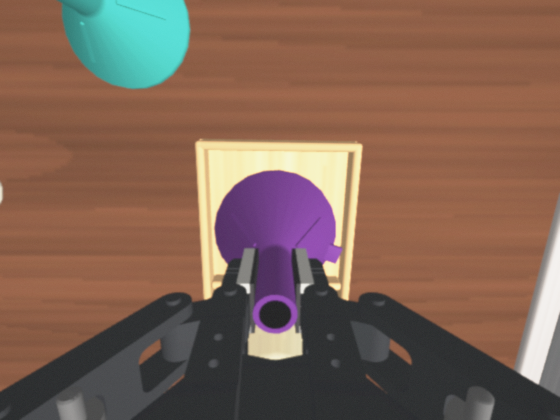

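The funnel hangs upright over the large compartment, at (275,230) in the wrist view. Its small tab at (333,252) clears the wall. I lower it now.

```bash
python3 -m pendant '[{"jaw":5,"travel":[0.8,0,0],"delta_rot":[0,0,0]},{"jaw":5,"travel":[0.8,0,0],"delta_rot":[0,0,0]},{"jaw":5,"travel":[0.5,0,0],"delta_rot":[0,0,0]},{"jaw":5,"travel":[0.3,0,0],"delta_rot":[0,0,0]},{"jaw":5,"travel":[0.2,0,0],"delta_rot":[0,0,0]},{"jaw":5,"travel":[0.1,0,0],"delta_rot":[0,0,0]},{"jaw":5,"travel":[0,0,0],"delta_rot":[0,0,0]},{"jaw":5,"travel":[0,0,0],"delta_rot":[0,0,0]}]'; python3 g.py 468 284.4 81 90
```

```text
time: 14.47
ee_pos: [468.2, 285.0, 74.2]
tcp_rot: [0.706, -0.001, 0.708, 0.001]
wrist_force: [-0.2, 0.6, -0.9]
gripper_width: 16.2
t 14.47 tcp [468.2 285.   74.2] grasp_z 82.2 toolx [-0.002  0.    -1.   ] tooly [-0.002  1.     0.   ] (hdg 90.1) toolz [ 1.     0.002 -0.002] w 16.2 F [-0.2  0.6 -0.9] q6 0.43
remaining travel cm in tool axes [ 0.12 -0.06 -0.02] world mm [-0.2 -0.6 -1.2]
rotvec tool 1 [ 0.002 -0.002 -0.   ] travel in the turned axes cm [ 0.12 -0.06 -0.02]
rotvec tool -1 [-3.139e+00  0.000e+00 -3.000e-03] travel in the turned axes cm [0.12 0.06 0.02]
```

```bash
python3 -m pendant '[{"jaw":5,"travel":[0.08,0,0],"delta_rot":[0,0,0]},{"jaw":5,"travel":[0.06,0,0],"delta_rot":[0,0,0]},{"jaw":5,"travel":[0,0,0],"delta_rot":[0,0,0]},{"jaw":5,"travel":[0,0,0],"delta_rot":[0,0,0]}]'
```

```text
time: 14.8
ee_pos: [468.4, 285.0, 72.9]
tcp_rot: [0.707, -0.001, 0.708, 0.001]
wrist_force: [-0.4, 1.1, 0.2]
gripper_width: 16.2
```

```bash
python3 -m pendant '[{"jaw":5,"travel":[0.06,0,0],"delta_rot":[0,0,0]},{"jaw":5,"travel":[0,0,0],"delta_rot":[0,0,0]},{"jaw":5,"travel":[0,0,0],"delta_rot":[0,0,0]}]'
```

```text
time: 15.05
ee_pos: [468.3, 285.1, 72.9]
tcp_rot: [0.707, -0.001, 0.708, 0.001]
wrist_force: [-1.5, -0.2, 5.5]
gripper_width: 16.4
```

```bash
python3 -m pendant '[{"jaw":25,"travel":[0,0,0],"delta_rot":[0,0,0]},{"jaw":35,"travel":[0,0,0],"delta_rot":[0,0,0]},{"jaw":40,"travel":[0,0,0],"delta_rot":[0,0,0]},{"jaw":40,"travel":[0,0,0],"delta_rot":[0,0,0]},{"jaw":40,"travel":[-1.5,0,0],"delta_rot":[0,0,0]},{"jaw":40,"travel":[-3,0,0],"delta_rot":[0,0,0]},{"jaw":50,"travel":[-3,0,0],"delta_rot":[0,0,0]},{"jaw":60,"travel":[-2.5,-1,0],"delta_rot":[0,0,0]},{"jaw":70,"travel":[0,-3,1.5],"delta_rot":[0,0,0]},{"jaw":85,"travel":[0,-3.5,2],"delta_rot":[0,0,0]}]'; python3 g.py 699.4 51 175 90
```

```text
time: 15.88
ee_pos: [504.4, 211.0, 174.5]
tcp_rot: [0.708, -0.002, 0.706, 0.003]
wrist_force: [0.4, 0.0, 0.4]
gripper_width: 69.9
t 15.88 tcp [504.4 211.  174.5] grasp_z 182.5 toolx [ 0.002  0.002 -1.   ] tooly [-0.007  1.     0.002] (hdg 90.4) toolz [1.    0.007 0.002] w 69.9 F [0.4 0.  0.4] q6 0.27
remaining travel cm in tool axes [  0.76 -16.13  19.4 ] world mm [ 195.  -160.    -7.5]
rotvec tool 1 [ 0.007  0.002 -0.002] travel in the turned axes cm [  0.75 -16.    19.5 ]
rotvec tool -1 [-3.135e+00  3.000e-03  3.000e-03] travel in the turned axes cm [  0.75  16.   -19.5 ]
```

```bash
python3 -m pendant '[{"jaw":90,"travel":[0,-2.2,2.7],"delta_rot":[0.003,0,0]},{"jaw":90,"travel":[0,-2.2,2.7],"delta_rot":[0,0,0]},{"jaw":90,"travel":[0,-2.2,2.7],"delta_rot":[0,0,0]},{"jaw":90,"travel":[0,-2.2,2.7],"delta_rot":[0,0,0]},{"jaw":90,"travel":[0,-2.2,2.7],"delta_rot":[0,0,0]},{"jaw":90,"travel":[0,-2.2,2.7],"delta_rot":[0,0,0]},{"jaw":90,"travel":[0,-1.5,1.8],"delta_rot":[0,0,0]},{"jaw":90,"travel":[0,0,0],"delta_rot":[0,0,0]},{"jaw":90,"travel":[0,0,0],"delta_rot":[0,0,0]}]'; python3 g.py 699.4 51 50 90
python3 - <<'E'
from h import *
p,d=read_camera("wrist"); cv2.imwrite("pics/wrist6.png",p)
C=cloud("wrist",d).reshape(-1,3)
k=C[(np.hypot(C[:,0]-699.4,C[:,1]-51)<32)&(C[:,2]>90)&(C[:,2]<102)]
print(len(k),cv2.minEnclosingCircle(k[:,:2].astype(np.float32)))
k=C[(np.hypot(C[:,0]-699.4,C[:,1]-51)<32)&(C[:,2]>10)&(C[:,2]<58)]
if len(k)>30: print("body",len(k),fitc(k[:,:2],24))
k=C[(np.hypot(C[:,0]-585,C[:,1]+152)<32)&(C[:,2]>10)&(C[:,2]<98)]
print("mill",len(k))
E
```

```text
time: 16.63
ee_pos: [683.9, 61.8, 170.9]
tcp_rot: [0.706, 0.001, 0.708, -0.001]
wrist_force: [-0.9, -0.2, -0.0]
gripper_width: 76.7
t 16.63 tcp [683.9  61.8 170.9] grasp_z 178.9 toolx [-0.003  0.    -1.   ] tooly [0.003 1.    0.   ] (hdg 89.8) toolz [ 1.    -0.003 -0.003] w 76.7 F [-0.9 -0.2 -0. ] q6 -0.00
remaining travel cm in tool axes [12.88 -1.08  1.59] world mm [  15.5  -10.8 -128.9]
rotvec tool 1 [-0.003 -0.003 -0.   ] travel in the turned axes cm [12.89 -1.08  1.55]
rotvec tool -1 [ 3.139 -0.     0.005] travel in the turned axes cm [12.89  1.08 -1.55]
442 ((697.8294677734375, 52.68684005737305), 12.781661033630371)
body 592 (array([698.37069912,  52.46484302]), np.float64(0.28159102771585587))
mill 2804
```

View pics/wrist6.png

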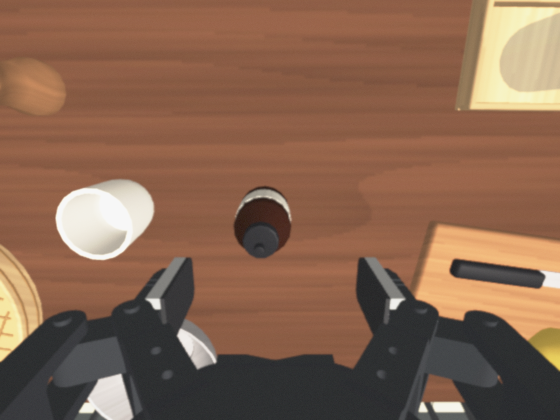

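The sauce bottle's black cap is at (262,240). It is the only such bottle and lies between the jaws once I shift slightly. The bowl's rim at (95,222) is well clear.

```bash
python3 -m pendant '[{"jaw":95,"travel":[0,-1.0,1.5],"delta_rot":[-0.003,0,0]},{"jaw":95,"travel":[2,0,0],"delta_rot":[0,0,0]},{"jaw":95,"travel":[2.5,0,0],"delta_rot":[0,0,0]},{"jaw":95,"travel":[2.5,0,0],"delta_rot":[0,0,0]},{"jaw":95,"travel":[2,0,0],"delta_rot":[0,0,0]},{"jaw":95,"travel":[1.5,0,0],"delta_rot":[0,0,0]},{"jaw":95,"travel":[1,0,0],"delta_rot":[0,0,0]},{"jaw":95,"travel":[0.8,0,0],"delta_rot":[0,0,0]},{"jaw":95,"travel":[0,0,0],"delta_rot":[0,0,0]},{"jaw":95,"travel":[0,0,0],"delta_rot":[0,0,0]}]'; python3 g.py 698.8 51.5 50 90
```

```text
time: 17.52
ee_pos: [698.0, 53.3, 49.0]
tcp_rot: [0.706, -0.001, 0.708, 0.001]
wrist_force: [0.2, -0.3, 0.3]
gripper_width: 80.9
t 17.52 tcp [698.   53.3  49. ] grasp_z 57.0 toolx [-0.002  0.    -1.   ] tooly [-0.003  1.     0.   ] (hdg 90.2) toolz [ 1.     0.003 -0.002] w 80.9 F [ 0.2 -0.3  0.3] q6 -0.02
remaining travel cm in tool axes [ 0.7  -0.18  0.08] world mm [ 0.8 -1.8 -7. ]
rotvec tool 1 [ 0.003 -0.002 -0.   ] travel in the turned axes cm [ 0.7  -0.18  0.08]
rotvec tool -1 [-3.139e+00  0.000e+00 -3.000e-03] travel in the turned axes cm [ 0.7   0.18 -0.08]
```

```bash
python3 -m pendant '[{"jaw":95,"travel":[0.65,-0.15,0.05],"delta_rot":[0,0,0]},{"jaw":95,"travel":[0,0,0],"delta_rot":[0,0,0]},{"jaw":70,"travel":[0,0,0],"delta_rot":[0,0,0]},{"jaw":60,"travel":[0,0,0],"delta_rot":[0,0,0]},{"jaw":50,"travel":[0,0,0],"delta_rot":[0,0,0]},{"jaw":35,"travel":[0,0,0],"delta_rot":[0,0,0]},{"jaw":35,"travel":[0,0,0],"delta_rot":[0,0,0]},{"jaw":35,"travel":[0,0,0],"delta_rot":[0,0,0]},{"jaw":35,"travel":[0,0,0],"delta_rot":[0,0,0]}]' 40; python3 g.py 698.8 51.5 50 90
```

```text
time: 18.27
ee_pos: [699.4, 51.2, 42.9]
tcp_rot: [0.707, -0.001, 0.707, 0.001]
wrist_force: [-0.6, -0.8, 3.0]
gripper_width: 46.7
t 18.27 tcp [699.4  51.2  42.9] grasp_z 50.9 toolx [-0. -0. -1.] tooly [-0.002  1.    -0.   ] (hdg 90.1) toolz [ 1.     0.002 -0.   ] w 46.7 F [-0.6 -0.8  3. ] q6 -0.02
remaining travel cm in tool axes [ 0.09  0.03 -0.06] world mm [-0.6  0.3 -0.9]
rotvec tool 1 [ 0.002 -0.     0.   ] travel in the turned axes cm [ 0.09  0.03 -0.06]
rotvec tool -1 [-3.14e+00 -0.00e+00 -1.00e-03] travel in the turned axes cm [ 0.09 -0.03  0.06]
```

```bash
python3 -m pendant '[{"jaw":35,"travel":[-1,0,0],"delta_rot":[0,0,0]},{"jaw":35,"travel":[-2,0,0],"delta_rot":[0,0,0]},{"jaw":35,"travel":[-2.5,0,0],"delta_rot":[0,0,0]},{"jaw":35,"travel":[-2.5,0,0],"delta_rot":[0.05,0,0]},{"jaw":35,"travel":[-2.5,0,0],"delta_rot":[0.08,0,0]},{"jaw":35,"travel":[-1.5,0,0],"delta_rot":[0.05,0,0]},{"jaw":35,"travel":[-0.5,0,0],"delta_rot":[0.027,0,0]},{"jaw":35,"travel":[0,0,0],"delta_rot":[0,0,0]}]'; python3 g.py 599.5 -322 175 78.15
```

```text
time: 18.93
ee_pos: [699.6, 51.6, 169.4]
tcp_rot: [0.704, 0.072, 0.703, -0.072]
wrist_force: [0.3, -0.9, -2.4]
gripper_width: 46.7
t 18.93 tcp [699.6  51.6 169.4] grasp_z 177.4 toolx [ 0.001  0.    -1.   ] tooly [0.204 0.979 0.   ] (hdg 78.3) toolz [ 0.979 -0.204  0.001] w 46.7 F [ 0.3 -0.9 -2.4] q6 0.19
remaining travel cm in tool axes [  0.22 -38.61  -2.2 ] world mm [-100.1 -373.6   -2.4]
rotvec tool 1 [ 0.002  0.001 -0.   ] travel in the turned axes cm [  0.24 -38.62  -2.13]
rotvec tool -1 [-3.14e+00  0.00e+00  1.00e-03] travel in the turned axes cm [ 0.24 38.62  2.13]
```

```bash
python3 -m pendant '[{"jaw":35,"travel":[0,-1,0],"delta_rot":[0,0,0]},{"jaw":35,"travel":[0,-2,-0.2],"delta_rot":[0,0,0]},{"jaw":35,"travel":[0,-3,-0.2],"delta_rot":[0,0,0]},{"jaw":35,"travel":[0,-3,-0.2],"delta_rot":[0,0,0]},{"jaw":35,"travel":[0,-3,-0.2],"delta_rot":[0,0,0]},{"jaw":35,"travel":[0,-3,-0.2],"delta_rot":[0,0,0]},{"jaw":35,"travel":[0,-3,-0.2],"delta_rot":[0,0,0]},{"jaw":35,"travel":[0,-3,-0.2],"delta_rot":[0,0,0]},{"jaw":35,"travel":[0,-3,-0.2],"delta_rot":[0,0,0]},{"jaw":35,"travel":[0,-3,-0.2],"delta_rot":[0,0,0]}]'
python3 -m pendant '[{"jaw":35,"travel":[0,-3,-0.2],"delta_rot":[0,0,0]},{"jaw":35,"travel":[0,-3,-0.1],"delta_rot":[0,0,0]},{"jaw":35,"travel":[0,-2.5,0],"delta_rot":[0,0,0]},{"jaw":35,"travel":[0,-1.8,0],"delta_rot":[0,0,0]},{"jaw":35,"travel":[0,-0.8,0],"delta_rot":[0,0,0]},{"jaw":35,"travel":[0,0,0],"delta_rot":[0,0,0]},{"jaw":35,"travel":[0,0,0],"delta_rot":[0,0,0]}]'; python3 g.py 599.5 -322 175 78.15
python3 - <<'E'
from h import *
p,d=read_camera("wrist"); cv2.imwrite("pics/wrist7.png",p)
C=cloud("wrist",d).reshape(-1,3)
c=np.array([518,-304.7]);a=np.deg2rad(-11.85);D=C[:,:2]-c;u=D@[np.cos(a),np.sin(a)];v=D@[-np.sin(a),np.cos(a)]
m=(abs(C[:,2]-20)<6)&(abs(u)<135)&(abs(v)<60)
print(m.sum(),np.percentile(u[m],[.5,99.5]),np.percentile(v[m],[.5,99.5])); k=m&(abs(v)<30)
h,e=np.histogram(u[k],np.arange(-130,132,3)); print([(int(x),int(n)) for x,n in zip(e,h) if n>8])
k=m&(abs(u+10)<30); h,e=np.histogram(v[k],np.arange(-60,62,3)); print([(int(x),int(n)) for x,n in zip(e,h) if n>15])
E
```

```text
time: 19.77
ee_pos: [623.9, -210.6, 165.2]
tcp_rot: [0.701, 0.072, 0.706, -0.072]
wrist_force: [0.7, 0.4, -3.1]
gripper_width: 46.4
time: 20.35
ee_pos: [599.9, -316.8, 166.1]
tcp_rot: [0.702, 0.073, 0.705, -0.072]
wrist_force: [-0.3, 0.9, -3.6]
gripper_width: 46.7
t 20.35 tcp [ 599.9 -316.8  166.1] grasp_z 174.1 toolx [-0.004  0.002 -1.   ] tooly [0.204 0.979 0.001] (hdg 78.2) toolz [ 0.979 -0.204 -0.004] w 46.7 F [-0.3  0.9 -3.6] q6 -0.38
remaining travel cm in tool axes [-0.09 -0.52  0.07] world mm [-0.4 -5.2  0.9]
rotvec tool 1 [ 0.002 -0.004 -0.001] travel in the turned axes cm [-0.09 -0.52  0.07]
rotvec tool -1 [-3.14e+00  2.00e-03 -7.00e-03] travel in the turned axes cm [-0.09  0.52 -0.07]
5434 [-75.83870231 121.74055378] [-47.08232592  48.58494219]
[(-34, 218), (-31, 290), (-28, 121), (41, 134), (44, 237), (47, 100)]
[(-48, 171), (-45, 289), (-42, 198), (-39, 29), (-36, 32), (-33, 33), (-30, 28), (-27, 33), (-24, 30), (-21, 29), (-18, 32), (-15, 26), (-12, 31), (-9, 36), (-6, 27), (-3, 35), (0, 35), (3, 26), (6, 35), (9, 35), (12, 26), (15, 36), (18, 34), (21, 28), (24, 36), (27, 31), (30, 31), (33, 33), (36, 33), (39, 27), (42, 301), (45, 265), (48, 50)]
```

View pics/wrist7.png

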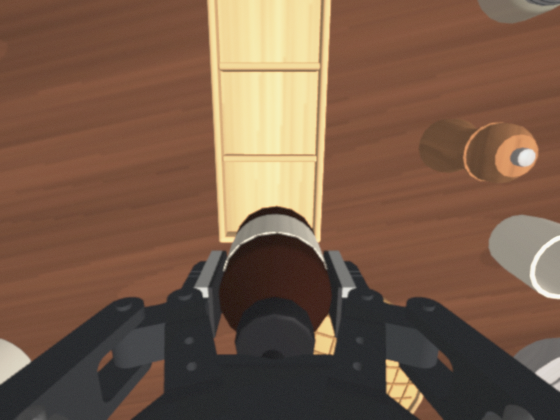

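Divider bands at u = -31 and +45 confirm the tray pose. The wrist view shows the bottle over the far compartment, with dividers at rows 67 and 157.

```bash
python3 -m pendant '[{"jaw":35,"travel":[1,-0.5,0],"delta_rot":[0,0,0]},{"jaw":35,"travel":[2,0,0],"delta_rot":[0,0,0]},{"jaw":35,"travel":[2,0,0],"delta_rot":[0,0,0]},{"jaw":35,"travel":[2,0,0],"delta_rot":[0,0,0]},{"jaw":35,"travel":[1.5,0,0],"delta_rot":[0,0,0]},{"jaw":35,"travel":[1,0,0],"delta_rot":[0,0,0]},{"jaw":35,"travel":[0.7,0,0],"delta_rot":[0,0,0]},{"jaw":35,"travel":[0.4,0,0],"delta_rot":[0,0,0]},{"jaw":35,"travel":[0,0,0],"delta_rot":[0,0,0]},{"jaw":35,"travel":[0,0,0],"delta_rot":[0,0,0]}]'; python3 g.py 599.2 -321.8 57 78.15
```

```text
time: 21.23
ee_pos: [600.2, -322.5, 62.0]
tcp_rot: [0.703, 0.072, 0.704, -0.072]
wrist_force: [0.3, 0.7, -1.9]
gripper_width: 46.6
t 21.23 tcp [ 600.2 -322.5   62. ] grasp_z 70.0 toolx [-0.001 -0.001 -1.   ] tooly [ 0.203  0.979 -0.001] (hdg 78.3) toolz [ 0.979 -0.203 -0.001] w 46.6 F [ 0.3  0.7 -1.9] q6 -0.38
remaining travel cm in tool axes [ 1.3   0.05 -0.11] world mm [ -1.    0.7 -13. ]
rotvec tool 1 [ 0.002 -0.001  0.001] travel in the turned axes cm [ 1.3   0.04 -0.11]
rotvec tool -1 [-3.139e+00 -1.000e-03 -1.000e-03] travel in the turned axes cm [ 1.3  -0.04  0.11]
```

```bash
python3 -m pendant '[{"jaw":35,"travel":[0.4,0,-0.1],"delta_rot":[0,0,0]},{"jaw":35,"travel":[0.3,0,0],"delta_rot":[0,0,0]},{"jaw":35,"travel":[0.2,0,0],"delta_rot":[0,0,0]},{"jaw":35,"travel":[0.15,0,0],"delta_rot":[0,0,0]},{"jaw":35,"travel":[0.1,0,0],"delta_rot":[0,0,0]},{"jaw":35,"travel":[0.08,0,0],"delta_rot":[0,0,0]},{"jaw":35,"travel":[0,0,0],"delta_rot":[0,0,0]},{"jaw":35,"travel":[0,0,0],"delta_rot":[0,0,0]}]'
```

```text
time: 21.9
ee_pos: [598.7, -322.1, 49.1]
tcp_rot: [0.703, 0.072, 0.704, -0.072]
wrist_force: [-0.0, -0.6, -1.6]
gripper_width: 46.3
```

```bash
python3 -m pendant '[{"jaw":35,"travel":[0.06,0,0],"delta_rot":[0,0,0]},{"jaw":35,"travel":[0.04,0,0],"delta_rot":[0,0,0]},{"jaw":35,"travel":[0,0,0],"delta_rot":[0,0,0]},{"jaw":35,"travel":[0,0,0],"delta_rot":[0,0,0]}]'
```

```text
time: 22.23
ee_pos: [598.8, -322.2, 49.0]
tcp_rot: [0.703, 0.072, 0.704, -0.072]
wrist_force: [-1.8, 1.4, 3.9]
gripper_width: 46.7
```

```bash
python3 -m pendant '[{"jaw":58,"travel":[0,0,0],"delta_rot":[0,0,0]},{"jaw":65,"travel":[0,0,0],"delta_rot":[0,0,0]},{"jaw":75,"travel":[0,0,0],"delta_rot":[0,0,0]},{"jaw":80,"travel":[0,0,0],"delta_rot":[0,0,0]},{"jaw":80,"travel":[-1.5,0,0],"delta_rot":[0,0,0]},{"jaw":80,"travel":[-3,0,0],"delta_rot":[0,0,0]},{"jaw":80,"travel":[-3.5,0,0],"delta_rot":[0,0,0]},{"jaw":80,"travel":[-3.5,0,0],"delta_rot":[0,0,0]},{"jaw":80,"travel":[-1.5,1,0],"delta_rot":[0,0,0]},{"jaw":80,"travel":[0,2.5,-0.5],"delta_rot":[0,0,0]}]'; python3 g.py 585.2 -152 175 78.15
```

```text
time: 23.07
ee_pos: [605.0, -291.3, 184.4]
tcp_rot: [0.707, 0.071, 0.7, -0.076]
wrist_force: [0.0, 0.2, 0.2]
gripper_width: 68.2
t 23.07 tcp [ 605.  -291.3  184.4] grasp_z 192.4 toolx [ 0.009 -0.008 -1.   ] tooly [ 0.207  0.978 -0.006] (hdg 78.1) toolz [ 0.978 -0.207  0.01 ] w 68.2 F [0.  0.2 0.2] q6 -0.34
remaining travel cm in tool axes [ 1.61 13.23 -4.83] world mm [-19.8 139.3 -17.4]
rotvec tool 1 [-0.001  0.01   0.006] travel in the turned axes cm [ 1.74 13.23 -4.8 ]
rotvec tool -1 [ 3.14   0.009 -0.016] travel in the turned axes cm [  1.74 -13.23   4.8 ]
```

```bash
python3 -m pendant '[{"jaw":85,"travel":[0,3,-1.1],"delta_rot":[0,0,0]},{"jaw":85,"travel":[0,3,-1.1],"delta_rot":[0,0,0]},{"jaw":85,"travel":[0,3,-1.1],"delta_rot":[0,0,0]},{"jaw":85,"travel":[0,2.3,-0.9],"delta_rot":[0,0,0]},{"jaw":85,"travel":[0,1,-0.4],"delta_rot":[0,0,0]},{"jaw":85,"travel":[0,0,0],"delta_rot":[0,0,0]},{"jaw":85,"travel":[0,0,0],"delta_rot":[0,0,0]}]'; python3 g.py 585.2 -152 52 78.15
python3 - <<'E'
from h import *
p,d=read_camera("wrist"); cv2.imwrite("pics/wrist8.png",p)
C=cloud("wrist",d).reshape(-1,3)
r=np.hypot(C[:,0]-585,C[:,1]+152)
for a,b,R in((14,22,None),(62,80,None),(86,103,None)):
    k=C[(r<32)&(C[:,2]>a)&(C[:,2]<b)]
    if len(k)>20: print(a,len(k),fitc(k[:,:2]),cv2.minEnclosingCircle(k[:,:2].astype(np.float32)))
k=C[(np.hypot(C[:,0]-695,C[:,1]+87)<45)&(C[:,2]>15)&(C[:,2]<70)]
if len(k)>50: print("bowl",len(k),fitc(k[:,:2]))
E
```

```text
time: 23.65
ee_pos: [581.4, -157.3, 178.2]
tcp_rot: [0.703, 0.072, 0.704, -0.072]
wrist_force: [0.5, 0.1, -1.0]
gripper_width: 72.6
t 23.65 tcp [ 581.4 -157.3  178.2] grasp_z 186.2 toolx [-0.001 -0.001 -1.   ] tooly [ 0.203  0.979 -0.001] (hdg 78.3) toolz [ 0.979 -0.203 -0.001] w 72.6 F [ 0.5  0.1 -1. ] q6 -0.17
remaining travel cm in tool axes [13.42  0.61  0.28] world mm [   3.8    5.3 -134.2]
rotvec tool 1 [ 0.003 -0.001  0.001] travel in the turned axes cm [13.42  0.59  0.26]
rotvec tool -1 [-3.139e+00 -2.000e-03 -2.000e-03] travel in the turned axes cm [13.42 -0.59 -0.26]
14 274 (array([ 585.62510327, -152.0985509 ,   22.25364664]), np.float64(0.8568440603296391)) ((584.5629272460938, -152.0686798095703), 23.5095272064209)
62 272 (array([ 585.54069567, -152.07303259,   20.41928761]), np.float64(0.36594470547201113)) ((584.8983764648438, -151.8089599609375), 21.192901611328125)
86 1451 (array([ 585.24061577, -152.01936375,   11.48161284]), np.float64(4.045151039306613)) ((585.3489379882812, -152.05441284179688), 17.240922927856445)
bowl 1032 (array([693.97642272, -88.35537049,  27.60544078]), np.float64(1.015170439179165))
```

View pics/wrist8.png

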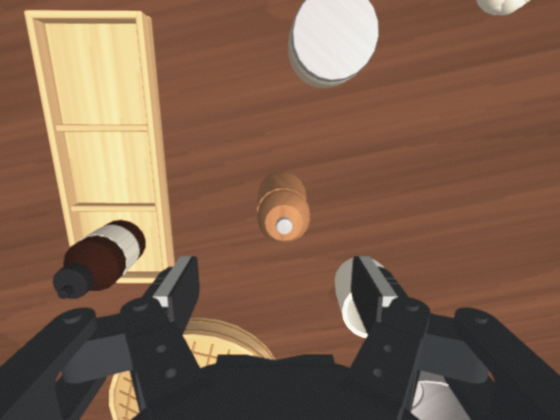

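The sauce bottle stands in the far compartment, with its cap at (75,283). The mill's nut is at (285,227), between the jaws.

```bash
python3 -m pendant '[{"jaw":85,"travel":[1,0.5,0.25],"delta_rot":[0.002,0,0]},{"jaw":85,"travel":[2.5,0,0],"delta_rot":[0,0,0]},{"jaw":85,"travel":[2.5,0,0],"delta_rot":[0,0,0]},{"jaw":85,"travel":[2.5,0,0],"delta_rot":[0,0,0]},{"jaw":85,"travel":[2,0,0],"delta_rot":[0,0,0]},{"jaw":85,"travel":[1.5,0,0],"delta_rot":[0,0,0]},{"jaw":85,"travel":[0.5,0,0],"delta_rot":[0,0,0]},{"jaw":85,"travel":[0.3,0,0],"delta_rot":[0,0,0]},{"jaw":85,"travel":[0,0,0],"delta_rot":[0,0,0]},{"jaw":85,"travel":[0,0,0],"delta_rot":[0,0,0]}]'; python3 g.py 585.3 -152 52 78.15
```

```text
time: 24.53
ee_pos: [585.2, -153.3, 50.8]
tcp_rot: [0.703, 0.073, 0.703, -0.073]
wrist_force: [0.9, -0.1, 0.3]
gripper_width: 72.2
t 24.53 tcp [ 585.2 -153.3   50.8] grasp_z 58.8 toolx [-0.    -0.001 -1.   ] tooly [ 0.206  0.979 -0.001] (hdg 78.1) toolz [ 0.979 -0.206 -0.   ] w 72.2 F [ 0.9 -0.1  0.3] q6 -0.16
remaining travel cm in tool axes [ 0.68  0.13 -0.02] world mm [ 0.1  1.3 -6.8]
rotvec tool 1 [-0.001 -0.     0.001] travel in the turned axes cm [ 0.68  0.13 -0.02]
rotvec tool -1 [3.141e+00 1.000e-03 0.000e+00] travel in the turned axes cm [ 0.68 -0.13  0.02]
```

```bash
python3 -m pendant '[{"jaw":85,"travel":[0.65,0.1,0],"delta_rot":[0,0,0]},{"jaw":85,"travel":[0,0,0],"delta_rot":[0,0,0]},{"jaw":60,"travel":[0,0,0],"delta_rot":[0,0,0]},{"jaw":50,"travel":[0,0,0],"delta_rot":[0,0,0]},{"jaw":40,"travel":[0,0,0],"delta_rot":[0,0,0]},{"jaw":30,"travel":[0,0,0],"delta_rot":[0,0,0]},{"jaw":20,"travel":[0,0,0],"delta_rot":[0,0,0]},{"jaw":20,"travel":[0,0,0],"delta_rot":[0,0,0]},{"jaw":20,"travel":[0,0,0],"delta_rot":[0,0,0]},{"jaw":20,"travel":[0,0,0],"delta_rot":[0,0,0]}]' 40; python3 g.py 525 -306 52 78.15
```

```text
time: 25.37
ee_pos: [584.8, -151.5, 44.4]
tcp_rot: [0.703, 0.073, 0.704, -0.073]
wrist_force: [-0.7, 1.2, 5.7]
gripper_width: 40.1
t 25.37 tcp [ 584.8 -151.5   44.4] grasp_z 52.4 toolx [-0.001  0.    -1.   ] tooly [ 0.205  0.979 -0.   ] (hdg 78.2) toolz [ 0.979 -0.205 -0.001] w 40.1 F [-0.7  1.2  5.7] q6 -0.15
remaining travel cm in tool axes [  0.04 -16.35  -2.69] world mm [ -59.8 -154.5   -0.4]
rotvec tool 1 [ 0.    -0.001  0.   ] travel in the turned axes cm [  0.04 -16.35  -2.68]
rotvec tool -1 [-3.141e+00 -0.000e+00 -2.000e-03] travel in the turned axes cm [ 0.04 16.35  2.68]
```

The jaw width is 40 mm, so the pads are touching the head's lower bulge rather than the waist. I open, go up about 13 mm and regrip squarely on the head.

```bash
python3 -m pendant '[{"jaw":55,"travel":[0,0,0],"delta_rot":[0,0,0]},{"jaw":65,"travel":[0,0,0],"delta_rot":[0,0,0]},{"jaw":65,"travel":[0,0,0],"delta_rot":[0,0,0]},{"jaw":65,"travel":[-0.7,0,0],"delta_rot":[0,0,0]},{"jaw":65,"travel":[-0.7,0,0],"delta_rot":[0,0,0]},{"jaw":65,"travel":[0,0,0],"delta_rot":[0,0,0]},{"jaw":55,"travel":[0,0,0],"delta_rot":[0,0,0]},{"jaw":45,"travel":[0,0,0],"delta_rot":[0,0,0]},{"jaw":35,"travel":[0,0,0],"delta_rot":[0,0,0]},{"jaw":30,"travel":[0,0,0],"delta_rot":[0,0,0]}]' 35; python3 -m pendant '[{"jaw":30,"travel":[0,0,0],"delta_rot":[0,0,0]},{"jaw":30,"travel":[0,0,0],"delta_rot":[0,0,0]},{"jaw":30,"travel":[0,0,0],"delta_rot":[0,0,0]}]';python3 g.py 525 -306 52 78.15
python3 - <<'E'
from h import *
p,d=read_camera("scene"); cv2.imwrite("pics/scene9.png",cv2.resize(p[190:330,160:320],None,fx=4,fy=4))
E
```

```text
time: 26.2
ee_pos: [585.1, -151.7, 58.5]
tcp_rot: [0.703, 0.073, 0.704, -0.073]
wrist_force: [-0.6, 1.2, 5.9]
gripper_width: 40.8
time: 26.45
ee_pos: [585.1, -151.7, 58.5]
tcp_rot: [0.703, 0.073, 0.704, -0.073]
wrist_force: [-0.5, 0.9, 5.0]
gripper_width: 40.7
t 26.45 tcp [ 585.1 -151.7   58.5] grasp_z 66.5 toolx [-0.001 -0.    -1.   ] tooly [ 0.205  0.979 -0.   ] (hdg 78.2) toolz [ 0.979 -0.205 -0.001] w 40.7 F [-0.5  0.9  5. ] q6 -0.15
remaining travel cm in tool axes [  1.46 -16.34  -2.72] world mm [ -60.1 -154.3  -14.5]
rotvec tool 1 [ 0.    -0.001  0.   ] travel in the turned axes cm [  1.45 -16.34  -2.72]
rotvec tool -1 [-3.141e+00 -1.000e-03 -1.000e-03] travel in the turned axes cm [ 1.45 16.34  2.72]
```

View pics/scene9.png

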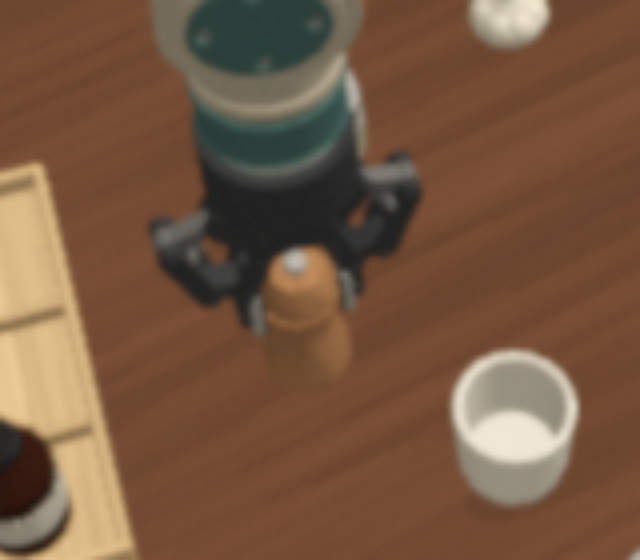

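```bash
python3 -m pendant '[{"jaw":30,"travel":[-0.7,0,0],"delta_rot":[0,0,0]},{"jaw":30,"travel":[-1.5,0,0],"delta_rot":[0,0,0]},{"jaw":30,"travel":[-2,0,0],"delta_rot":[0,0,0]},{"jaw":30,"travel":[-1.5,-0.5,-0.3],"delta_rot":[0,0,0]},{"jaw":30,"travel":[-0.3,-1.5,-0.5],"delta_rot":[0,0,0]},{"jaw":30,"travel":[0,-2,-0.5],"delta_rot":[0,0,0]},{"jaw":30,"travel":[0,-2,-0.5],"delta_rot":[0,0,0]},{"jaw":30,"travel":[0,-2.2,-0.5],"delta_rot":[0,0,0]},{"jaw":30,"travel":[0,-2.2,-0.3],"delta_rot":[0,0,0]},{"jaw":30,"travel":[0,-2.2,0],"delta_rot":[0,0,0]}]'
python3 -m pendant '[{"jaw":30,"travel":[0,-2,0],"delta_rot":[0,0,0]},{"jaw":30,"travel":[0,-1.2,0],"delta_rot":[0,0,0]},{"jaw":30,"travel":[0,-0.5,0],"delta_rot":[0,0,0]},{"jaw":30,"travel":[0,0,0],"delta_rot":[0,0,0]},{"jaw":30,"travel":[0,0,0],"delta_rot":[0,0,0]}]'; python3 g.py 524.9 -306.1 73 78.15
python3 - <<'E'
from h import *
p,d=read_camera("wrist"); cv2.imwrite("pics/wrist10.png",p)
E
```

```text
time: 27.33
ee_pos: [531.5, -269.8, 117.1]
tcp_rot: [0.702, 0.073, 0.705, -0.073]
wrist_force: [0.1, -0.4, -1.5]
gripper_width: 40.5
time: 27.75
ee_pos: [525.5, -305.1, 117.4]
tcp_rot: [0.702, 0.073, 0.704, -0.073]
wrist_force: [0.6, 0.5, -2.4]
gripper_width: 40.4
t 27.75 tcp [ 525.5 -305.1  117.4] grasp_z 125.4 toolx [-0.003  0.001 -1.   ] tooly [0.205 0.979 0.001] (hdg 78.2) toolz [ 0.979 -0.205 -0.003] w 40.4 F [ 0.6  0.5 -2.4] q6 -0.43
remaining travel cm in tool axes [ 5.24 -0.11 -0.02] world mm [ -0.6  -1.  -52.4]
rotvec tool 1 [ 0.    -0.003 -0.001] travel in the turned axes cm [ 5.24 -0.11 -0.04]
rotvec tool -1 [-3.141e+00  1.000e-03 -4.000e-03] travel in the turned axes cm [5.24 0.11 0.04]
```

View pics/wrist10.png

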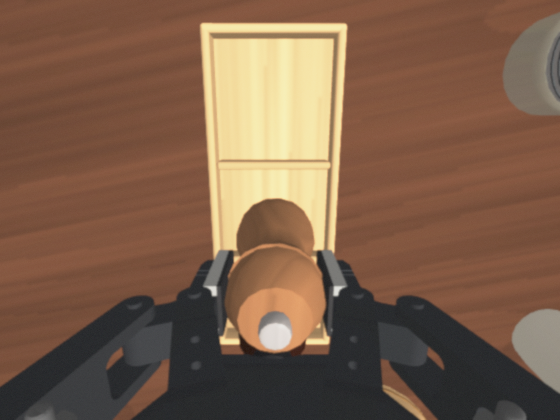

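Run:
```python
from h import *
p,d=read_camera("scene"); cv2.imwrite("pics/scene11.png",cv2.resize(p[190:350,90:290],None,fx=3,fy=3))
```

```text
(no output)
```

View pics/scene11.png

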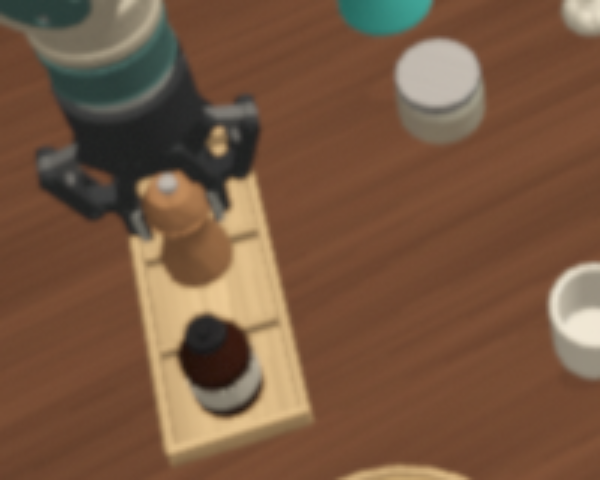

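The bottle stands upright in the far compartment, and the mill hangs above the middle one. I lower it.

```bash
python3 -m pendant '[{"jaw":30,"travel":[1,-0.05,0],"delta_rot":[0,0,0]},{"jaw":30,"travel":[1.5,0,0],"delta_rot":[0,0,0]},{"jaw":30,"travel":[1.2,0,0],"delta_rot":[0,0,0]},{"jaw":30,"travel":[0.7,0,0],"delta_rot":[0,0,0]},{"jaw":30,"travel":[0.3,0,0],"delta_rot":[0,0,0]},{"jaw":30,"travel":[0.2,0,0],"delta_rot":[0,0,0]},{"jaw":30,"travel":[0.1,0,0],"delta_rot":[0,0,0]},{"jaw":30,"travel":[0,0,0],"delta_rot":[0,0,0]},{"jaw":30,"travel":[0,0,0],"delta_rot":[0,0,0]}]'
```

```text
time: 28.6
ee_pos: [526.0, -306.7, 68.3]
tcp_rot: [0.703, 0.073, 0.704, -0.073]
wrist_force: [0.0, -0.5, -1.7]
gripper_width: 40.4
```

```bash
python3 -m pendant '[{"jaw":30,"travel":[0.15,0,0],"delta_rot":[0,0,0]},{"jaw":30,"travel":[0.1,0,0],"delta_rot":[0,0,0]},{"jaw":30,"travel":[0.05,0,0],"delta_rot":[0,0,0]},{"jaw":30,"travel":[0,0,0],"delta_rot":[0,0,0]},{"jaw":30,"travel":[0,0,0],"delta_rot":[0,0,0]}]'
```

```text
time: 29.02
ee_pos: [525.5, -306.3, 64.7]
tcp_rot: [0.703, 0.073, 0.704, -0.073]
wrist_force: [0.2, -0.1, -1.7]
gripper_width: 40.5
```

```bash
python3 -m pendant '[{"jaw":30,"travel":[0.06,0,0],"delta_rot":[0,0,0]},{"jaw":30,"travel":[0,0,0],"delta_rot":[0,0,0]},{"jaw":30,"travel":[0,0,0],"delta_rot":[0,0,0]}]'
```

```text
time: 29.27
ee_pos: [525.7, -306.4, 64.7]
tcp_rot: [0.703, 0.073, 0.704, -0.073]
wrist_force: [-1.4, 0.6, 2.2]
gripper_width: 40.5
```

```bash
python3 -m pendant '[{"jaw":50,"travel":[0,0,0],"delta_rot":[0,0,0]},{"jaw":58,"travel":[0,0,0],"delta_rot":[0,0,0]},{"jaw":70,"travel":[0,0,0],"delta_rot":[0,0,0]},{"jaw":70,"travel":[0,0,0],"delta_rot":[0,0,0]},{"jaw":70,"travel":[-1.5,0,0],"delta_rot":[0,0,0]},{"jaw":70,"travel":[-3,0,0],"delta_rot":[0,0,0]},{"jaw":80,"travel":[-3.5,0,0],"delta_rot":[0,0,0]},{"jaw":90,"travel":[-2.5,1,0],"delta_rot":[0,0,0]},{"jaw":100,"travel":[0,2.5,0.8],"delta_rot":[0,0,0]},{"jaw":100,"travel":[0,3,1],"delta_rot":[0,0,0]}]'; python3 g.py 694.5 -87.5 175 78.15
python3 - <<'E'
from h import *
T=cloud("top",np.load("top0.npy")).reshape(-1,3)
k=T[(T[:,2]>15)&(T[:,0]>740)&(T[:,1]<0)&(T[:,1]>-180)]; print("steel",k.min(0),k.max(0))
k=T[(T[:,2]>15)&(T[:,0]>640)&(T[:,1]<-190)&(T[:,1]>-480)]; print("pie",k.min(0),k.max(0))
E
```

```text
time: 30.1
ee_pos: [558.3, -248.2, 172.2]
tcp_rot: [0.704, 0.073, 0.702, -0.075]
wrist_force: [-0.5, -0.1, -0.2]
gripper_width: 85.6
t 30.10 tcp [ 558.3 -248.2  172.2] grasp_z 180.2 toolx [ 0.003 -0.004 -1.   ] tooly [ 0.208  0.978 -0.003] (hdg 78.0) toolz [ 0.978 -0.208  0.004] w 85.6 F [-0.5 -0.1 -0.2] q6 -0.31
remaining travel cm in tool axes [ 0.5  18.56  9.97] world mm [136.2 160.7  -5.2]
rotvec tool 1 [-0.003  0.004  0.003] travel in the turned axes cm [ 0.52 18.52 10.03]
rotvec tool -1 [ 3.138  0.004 -0.006] travel in the turned axes cm [  0.52 -18.52 -10.03]
steel [ 787.78631046 -130.17224016   15.0004724 ] [ 9.27876059e+02 -6.72685963e-02  5.92213416e+01]
pie [ 640.02715262 -395.53210436   15.0728681 ] [ 904.25018116 -196.7915707    62.01782476]
```

```bash
python3 -m pendant '[{"jaw":100,"travel":[0,3,1.6],"delta_rot":[0,0,0]},{"jaw":100,"travel":[0,3,1.6],"delta_rot":[0,0,0]},{"jaw":100,"travel":[0,3,1.6],"delta_rot":[0,0,0]},{"jaw":100,"travel":[0,3,1.6],"delta_rot":[0,0,0]},{"jaw":100,"travel":[0,3,1.6],"delta_rot":[0,0,0]},{"jaw":100,"travel":[0,2,1.2],"delta_rot":[0,0,0]},{"jaw":100,"travel":[0,0.8,0.4],"delta_rot":[0,0,0]},{"jaw":100,"travel":[0,0,0],"delta_rot":[0,0,0]},{"jaw":100,"travel":[0,0,0],"delta_rot":[0,0,0]}]'; python3 g.py 694.5 -87.5 40 78.15
python3 - <<'E'
from h import *
p,d=read_camera("wrist"); cv2.imwrite("pics/wrist12.png",p)
C=cloud("wrist",d).reshape(-1,3)
r=np.hypot(C[:,0]-695,C[:,1]+87)
k=C[(r<42)&(C[:,2]>55)&(C[:,2]<66)]
print(len(k),cv2.minEnclosingCircle(k[:,:2].astype(np.float32)),fitc(k[:,:2]))
E
```

```text
time: 30.85
ee_pos: [686.7, -92.1, 168.4]
tcp_rot: [0.702, 0.073, 0.704, -0.073]
wrist_force: [-0.1, -0.5, 0.6]
gripper_width: 85.3
t 30.85 tcp [686.7 -92.1 168.4] grasp_z 176.4 toolx [-0.003 -0.001 -1.   ] tooly [ 0.205  0.979 -0.001] (hdg 78.2) toolz [ 0.979 -0.205 -0.003] w 85.3 F [-0.1 -0.5  0.6] q6 -0.02
remaining travel cm in tool axes [13.64  0.62  0.71] world mm [   7.8    4.6 -136.4]
rotvec tool 1 [ 0.    -0.003  0.001] travel in the turned axes cm [13.64  0.61  0.67]
rotvec tool -1 [-3.141e+00 -2.000e-03 -5.000e-03] travel in the turned axes cm [13.64 -0.61 -0.67]
1242 ((695.487060546875, -87.04544067382812), 31.07781219482422) (array([694.76707911, -86.8300913 ,  28.45503941]), np.float64(1.2499037423092298))
```

View pics/wrist12.png

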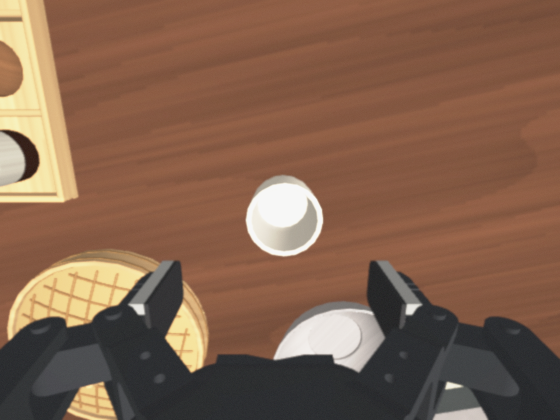

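The white bowl's rim is centred at (285,218). The pie and the steel bowl lie outside the finger paths, so I descend.

```bash
python3 -m pendant '[{"jaw":100,"travel":[1,0.6,0.75],"delta_rot":[0,0,0]},{"jaw":100,"travel":[2.5,0,0],"delta_rot":[0,0,0]},{"jaw":100,"travel":[2.5,0,0],"delta_rot":[0,0,0]},{"jaw":100,"travel":[2,0,0],"delta_rot":[0,0,0]},{"jaw":100,"travel":[2,0,0],"delta_rot":[0,0,0]},{"jaw":100,"travel":[1.5,0,0],"delta_rot":[0,0,0]},{"jaw":100,"travel":[0.8,0,0],"delta_rot":[0,0,0]},{"jaw":100,"travel":[0.4,0,0],"delta_rot":[0,0,0]},{"jaw":100,"travel":[0,0,0],"delta_rot":[0,0,0]},{"jaw":100,"travel":[0,0,0],"delta_rot":[0,0,0]}]'; python3 g.py 695.3 -87 40 78.15
```

```text
time: 31.73
ee_pos: [696.0, -88.1, 42.4]
tcp_rot: [0.703, 0.073, 0.704, -0.073]
wrist_force: [-0.7, -0.0, -0.2]
gripper_width: 85.3
t 31.73 tcp [696.  -88.1  42.4] grasp_z 50.4 toolx [-0.001 -0.    -1.   ] tooly [ 0.206  0.979 -0.   ] (hdg 78.1) toolz [ 0.979 -0.206 -0.001] w 85.3 F [-0.7 -0.  -0.2] q6 -0.01
remaining travel cm in tool axes [ 1.04  0.09 -0.09] world mm [ -0.7   1.1 -10.4]
rotvec tool 1 [-0.001 -0.001  0.   ] travel in the turned axes cm [ 1.04  0.09 -0.09]
rotvec tool -1 [3.141e+00 1.000e-03 1.000e-03] travel in the turned axes cm [ 1.04 -0.09  0.09]
```

```bash
python3 -m pendant '[{"jaw":100,"travel":[0.75,0.1,-0.05],"delta_rot":[0,0,0]},{"jaw":100,"travel":[0,0,0],"delta_rot":[0,0,0]},{"jaw":85,"travel":[0,0,0],"delta_rot":[0,0,0]},{"jaw":75,"travel":[0,0,0],"delta_rot":[0,0,0]},{"jaw":65,"travel":[0,0,0],"delta_rot":[0,0,0]},{"jaw":55,"travel":[0,0,0],"delta_rot":[0,0,0]},{"jaw":50,"travel":[0,0,0],"delta_rot":[0,0,0]},{"jaw":50,"travel":[0,0,0],"delta_rot":[0,0,0]},{"jaw":50,"travel":[0,0,0],"delta_rot":[0,0,0]}]' 40; python3 g.py 444 -289 43 78.15
```

```text
time: 32.48
ee_pos: [695.8, -86.6, 35.0]
tcp_rot: [0.703, 0.073, 0.704, -0.073]
wrist_force: [-0.2, -0.5, 3.7]
gripper_width: 59.6
t 32.48 tcp [695.8 -86.6  35. ] grasp_z 43.0 toolx [-0.001 -0.    -1.   ] tooly [ 0.205  0.979 -0.   ] (hdg 78.2) toolz [ 0.979 -0.205 -0.001] w 59.6 F [-0.2 -0.5  3.7] q6 -0.01
remaining travel cm in tool axes [ 2.000e-02 -2.498e+01 -2.049e+01] world mm [-251.8 -202.4    0. ]
rotvec tool 1 [ 0.    -0.001  0.   ] travel in the turned axes cm [ -0.   -24.98 -20.49]
rotvec tool -1 [-3.142e+00 -0.000e+00 -1.000e-03] travel in the turned axes cm [-0.   24.98 20.49]
```

```bash
python3 -m pendant '[{"jaw":50,"travel":[-0.7,0,0],"delta_rot":[0,0,0]},{"jaw":50,"travel":[-2,0,0],"delta_rot":[0,0,0]},{"jaw":50,"travel":[-2.5,0,0],"delta_rot":[0,0,0]},{"jaw":50,"travel":[-2.5,0,0],"delta_rot":[0,0,0]},{"jaw":50,"travel":[-2.5,0,-0.5],"delta_rot":[0,0,0]},{"jaw":50,"travel":[-1.5,-1,-1],"delta_rot":[0,0,0]},{"jaw":50,"travel":[-0.5,-1.5,-1.5],"delta_rot":[0,0,0]},{"jaw":50,"travel":[0,-2,-2],"delta_rot":[0,0,0]},{"jaw":50,"travel":[0,-2,-2],"delta_rot":[0,0,0]},{"jaw":50,"travel":[0,-2,-2],"delta_rot":[0,0,0]}]'
python3 -m pendant '[{"jaw":50,"travel":[0,-2.2,-2],"delta_rot":[0,0,0]},{"jaw":50,"travel":[0,-2.2,-2],"delta_rot":[0,0,0]},{"jaw":50,"travel":[0,-2.2,-2],"delta_rot":[0,0,0]},{"jaw":50,"travel":[0,-2.2,-2],"delta_rot":[0,0,0]},{"jaw":50,"travel":[0,-2.2,-1.5],"delta_rot":[0,0,0]},{"jaw":50,"travel":[0,-2.2,-1],"delta_rot":[0,0,0]},{"jaw":50,"travel":[0,-1.5,-0.5],"delta_rot":[0,0,0]},{"jaw":50,"travel":[0,-1,0],"delta_rot":[0,0,0]},{"jaw":50,"travel":[0,0,0],"delta_rot":[0,0,0]},{"jaw":50,"travel":[0,0,0],"delta_rot":[0,0,0]}]'; python3 g.py 443.6 -289.1 49 78.15
```

```text
time: 33.32
ee_pos: [588.2, -151.4, 156.1]
tcp_rot: [0.702, 0.073, 0.705, -0.073]
wrist_force: [-0.6, -0.5, -1.4]
gripper_width: 59.7
time: 34.15
ee_pos: [450.1, -282.2, 156.6]
tcp_rot: [0.703, 0.073, 0.704, -0.073]
wrist_force: [0.8, 1.5, -1.2]
gripper_width: 59.7
t 34.15 tcp [ 450.1 -282.2  156.6] grasp_z 164.6 toolx [-0.002  0.001 -1.   ] tooly [0.206 0.979 0.   ] (hdg 78.1) toolz [ 0.979 -0.206 -0.002] w 59.7 F [ 0.8  1.5 -1.2] q6 -0.47
remaining travel cm in tool axes [11.56 -0.81 -0.47] world mm [  -6.5   -6.9 -115.6]
rotvec tool 1 [-0.001 -0.002 -0.   ] travel in the turned axes cm [11.56 -0.8  -0.5 ]
rotvec tool -1 [ 3.141e+00 -1.000e-03  3.000e-03] travel in the turned axes cm [11.56  0.8   0.5 ]
```

```bash
python3 -m pendant '[{"jaw":50,"travel":[0,-0.75,-0.5],"delta_rot":[0,0,0]},{"jaw":50,"travel":[2,0,0],"delta_rot":[0,0,0]},{"jaw":50,"travel":[2.5,0,0],"delta_rot":[0,0,0]},{"jaw":50,"travel":[2,0,0],"delta_rot":[0,0,0]},{"jaw":50,"travel":[1.5,0,0],"delta_rot":[0,0,0]},{"jaw":50,"travel":[0.8,0,0],"delta_rot":[0,0,0]},{"jaw":50,"travel":[0.4,0,0],"delta_rot":[0,0,0]},{"jaw":50,"travel":[0,0,0],"delta_rot":[0,0,0]},{"jaw":50,"travel":[0,0,0],"delta_rot":[0,0,0]}]'; python3 g.py 443.6 -289.1 49 78.15
python3 - <<'E'
from h import *
p,d=read_camera("wrist"); cv2.imwrite("pics/wrist13.png",p)
E
```

```text
time: 34.9
ee_pos: [444.0, -288.8, 65.4]
tcp_rot: [0.703, 0.072, 0.704, -0.073]
wrist_force: [0.0, -0.9, -1.4]
gripper_width: 59.5
t 34.90 tcp [ 444.  -288.8   65.4] grasp_z 73.4 toolx [-0.001 -0.001 -1.   ] tooly [ 0.205  0.979 -0.001] (hdg 78.2) toolz [ 0.979 -0.205 -0.001] w 59.5 F [ 0.  -0.9 -1.4] q6 -0.49
remaining travel cm in tool axes [ 2.44 -0.03 -0.04] world mm [ -0.4  -0.3 -24.4]
rotvec tool 1 [ 0.001 -0.001  0.001] travel in the turned axes cm [ 2.44 -0.04 -0.04]
rotvec tool -1 [-3.141e+00 -2.000e-03 -2.000e-03] travel in the turned axes cm [2.44 0.04 0.04]
```

View pics/wrist13.png

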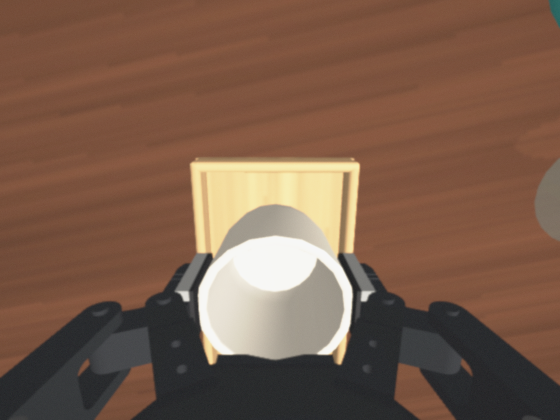

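The bowl, with its rim at (275,300), is centred across the large compartment. I lower it the last 24 mm.

```bash
python3 -m pendant '[{"jaw":50,"travel":[0.8,0,0],"delta_rot":[0,0,0]},{"jaw":50,"travel":[0.6,0,0],"delta_rot":[0,0,0]},{"jaw":50,"travel":[0.4,0,0],"delta_rot":[0,0,0]},{"jaw":50,"travel":[0.3,0,0],"delta_rot":[0,0,0]},{"jaw":50,"travel":[0.15,0,0],"delta_rot":[0,0,0]},{"jaw":50,"travel":[0.1,0,0],"delta_rot":[0,0,0]},{"jaw":50,"travel":[0,0,0],"delta_rot":[0,0,0]},{"jaw":50,"travel":[0,0,0],"delta_rot":[0,0,0]}]'
```

```text
time: 35.62
ee_pos: [443.5, -288.8, 41.4]
tcp_rot: [0.703, 0.073, 0.704, -0.073]
wrist_force: [-0.5, -0.0, -1.9]
gripper_width: 59.5
```

```bash
python3 -m pendant '[{"jaw":50,"travel":[0.06,0,0],"delta_rot":[0,0,0]},{"jaw":50,"travel":[0.03,0,0],"delta_rot":[0,0,0]},{"jaw":50,"travel":[0,0,0],"delta_rot":[0,0,0]},{"jaw":50,"travel":[0,0,0],"delta_rot":[0,0,0]}]'
```

```text
time: 35.95
ee_pos: [443.7, -288.9, 41.0]
tcp_rot: [0.703, 0.073, 0.704, -0.073]
wrist_force: [-1.3, 0.9, 4.5]
gripper_width: 59.6
```

```bash
python3 -m pendant '[{"jaw":73,"travel":[0,0,0],"delta_rot":[0,0,0]},{"jaw":80,"travel":[0,0,0],"delta_rot":[0,0,0]},{"jaw":92,"travel":[0,0,0],"delta_rot":[0,0,0]},{"jaw":92,"travel":[0,0,0],"delta_rot":[0,0,0]},{"jaw":92,"travel":[-1,0,0],"delta_rot":[0,0,0]},{"jaw":92,"travel":[-3,0,0],"delta_rot":[0,0,0]},{"jaw":92,"travel":[-3.5,0,0],"delta_rot":[0,0,0]},{"jaw":92,"travel":[-3.5,0,0],"delta_rot":[0,0,0]},{"jaw":92,"travel":[-3,0,0],"delta_rot":[0,0,0]},{"jaw":92,"travel":[-1,2,0],"delta_rot":[0,0,0]}]'
python3 -m pendant '[{"jaw":92,"travel":[-2,3,-1],"delta_rot":[0,0,0]},{"jaw":92,"travel":[-1,3,-1],"delta_rot":[0,0,0]},{"jaw":92,"travel":[0,3,-1],"delta_rot":[0,0,0]},{"jaw":92,"travel":[0,3,-1],"delta_rot":[0,0,0]},{"jaw":92,"travel":[0,2,0],"delta_rot":[0,0,0]},{"jaw":92,"travel":[0,0,0],"delta_rot":[0,0,0]},{"jaw":92,"travel":[0,0,0],"delta_rot":[0,0,0]}]'
cat > chk.py <<'E'
from h import *
import sys
p,d=read_camera("top"); cv2.imwrite(f"pics/topF{sys.argv[1]}.png",p); s,e=read_camera("scene"); cv2.imwrite(f"pics/sceneF{sys.argv[1]}.png",s)
T=cloud("top",d).reshape(-1,3); S=cloud("scene",e).reshape(-1,3)
for n,c,z0,z1,r in (("jar",(562,283.5),30,75,28),("funnel",(468,284.5),88,108,8.5),("sauce",(599.2,-321.8),25,62,24),("mill",(525,-306.2),66,84,20.7),("bowl",(443.6,-289),30,60,29.5),("squat",(461,-87),10,40,34),("garlic",(445,61.5),15,30,24)):
    for cam,C in(("top",T),("scene",S)):
        rr=np.hypot(C[:,0]-c[0],C[:,1]-c[1]); k=C[(rr<r+10)&(C[:,2]>z0)&(C[:,2]<z1)]; zt=C[(rr<r+6)&(C[:,2]<115)]
        if len(k)>15: print(n,cam,len(k),fitc(k[:,:2],r)[0].round(1),"top z",np.percentile(zt[:,2],99).round(1) if len(zt) else None)
E
python3 chk.py 1
```

```text
time: 36.78
ee_pos: [450.7, -273.3, 196.9]
tcp_rot: [0.706, 0.071, 0.701, -0.077]
wrist_force: [1.4, -1.1, 0.4]
gripper_width: 78.4
time: 37.37
ee_pos: [437.5, -123.1, 221.1]
tcp_rot: [0.703, 0.072, 0.704, -0.073]
wrist_force: [-0.3, -0.4, -0.3]
gripper_width: 78.8
jar top 219 [562.  282.8] top z 97.0
jar scene 286 [564.  284.9] top z 97.9
funnel top 81 [466.8 283.9] top z 105.7
funnel scene 58 [469.7 286.1] top z 104.8
sauce scene 211 [ 600.6 -321.7] top z 103.8
mill scene 83 [ 526.8 -305.7] top z 106.8
bowl scene 395 [ 447.8 -288.4] top z 68.1
squat top 85 [460.9 -88.5] top z 53.7
squat scene 234 [461.6 -85.4] top z 53.3
garlic top 296 [445.4  62.1] top z 45.1
garlic scene 192 [442.8  65.1] top z 45.3
```

View pics/topF1.png

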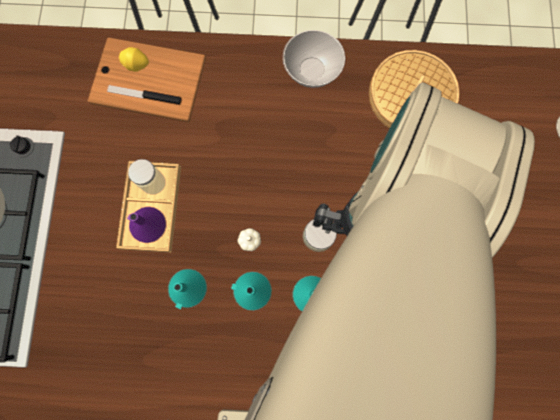

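View pics/sceneF1.png

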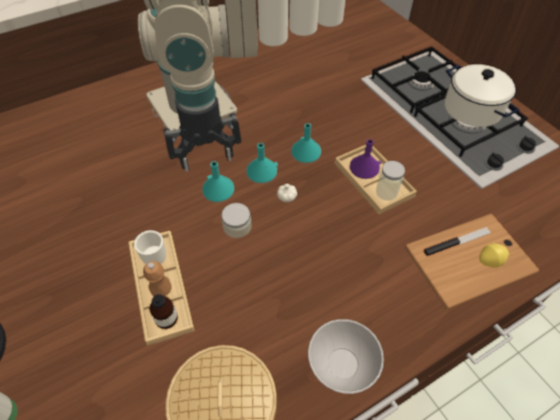

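Run:
```python
import cv2,numpy as np
s=cv2.imread("pics/sceneF1.png")
a=cv2.resize(s[130:220,320:430],None,fx=3.6,fy=3.6,interpolation=cv2.INTER_CUBIC); b=cv2.resize(s[220:345,115:205],(int(90*324/125*1.5),int(324*1.5)),interpolation=cv2.INTER_CUBIC)
h=max(a.shape[0],b.shape[0]); o=np.zeros((h,a.shape[1]+b.shape[1],3),np.uint8); o[:a.shape[0],:a.shape[1]]=a; o[:b.shape[0],a.shape[1]:]=b
cv2.imwrite("pics/fin.png",o); print(o.shape)
from h import *
# axis tilt: compare fitted centres low/high, scene+top
_,d=read_camera("top");_,e=read_camera("scene")
for n,c,bands,r in (("jar",(563,284),((26,45),(60,78)),28),("sauce",(600,-322),((26,40),(48,63)),24),("bowl",(446,-289),((26,38),(48,60)),None),("funnel",(468.5,285),((12,20),(26,32),(38,44)),None)):
    for cam,dd in(("top",d),("scene",e)):
        C=cloud(cam,dd).reshape(-1,3); rr=np.hypot(C[:,0]-c[0],C[:,1]-c[1])
        for z in bands:
            k=C[(rr<(46 if n=="funnel" else 38))&(C[:,2]>z[0])&(C[:,2]<z[1])]
            if len(k)>15: print(n,cam,z,len(k),fitc(k[:,:2],r)[0].round(1))
```

```text
(486, 745, 3)
jar top (26, 45) 83 [562.  282.6]
jar top (60, 78) 123 [562.4 283.1]
jar scene (26, 45) 115 [564.1 285.2]
jar scene (60, 78) 136 [564.  285.2]
sauce scene (26, 40) 77 [ 600.7 -321.7]
sauce scene (48, 63) 99 [ 600.3 -321.7]
bowl scene (26, 38) 128 [ 447.8 -288.3   27.7]
bowl scene (48, 60) 164 [ 447.9 -288.4   28.4]
funnel top (12, 20) 235 [466.7 283.6  37.3]
funnel top (26, 32) 152 [466.6 283.7  28.4]
funnel top (38, 44) 115 [466.7 283.7  19.5]
funnel scene (12, 20) 134 [468.7 286.8  38.2]
funnel scene (26, 32) 82 [469.1 286.3  28.5]
funnel scene (38, 44) 60 [469.7 285.9  19.8]
```

View pics/fin.png

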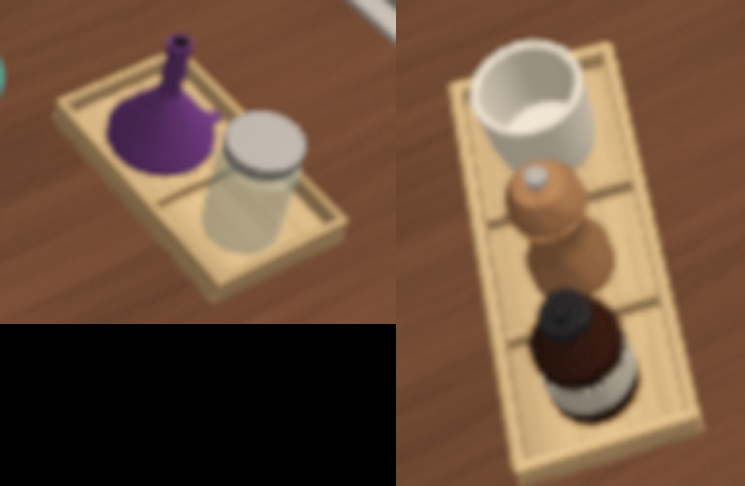

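The enlarged crop shows all five standing upright in their own compartments, and the axis fits at low and high bands agree. I hand the job in.

```bash
python3 -c "
from bench import *
print(finish_job(), observe()['time'])"
```

```text
the job is handed in; nothing more can be done
the job is handed in; nothing more can be done
```

Both trays are made up, and I handed the job in at about 38 s of the 112 s allowed.

- **Two-compartment tray:** the tall jar is in the small compartment and the purple funnel, mouth down, is in the large one.
- **Three-compartment tray:** the sauce bottle is in the far small compartment, the pepper mill in the middle one and the dipping bowl in the large one.

**Checks that passed:**
- The enlarged scene picture shows each thing upright in its own compartment. The squat jar and the garlic stayed within about 4 mm of their first positions, which is the cameras' own spread.
- For the jar, funnel, bottle and bowl, the axis positions fitted low and high agree to about 1.3 mm or better, so none of them leans. I judged the mill by eye only.
- Each thing was lowered until the wrist force showed contact, and only then released.

**What disagreed or went wrong:**
- The scene camera reads about 2–3 mm away from the top camera, and about 4–6 mm for the bowl along x. I used averages, and the compartments leave about 10 mm of margin.
- The first grip on the mill caught the bulge of its head instead of the waist. I opened and regripped on the head before lifting.
- In the last pictures the arm hid the long tray from the top camera, so the three things there were checked with the scene camera only.

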